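# Pack a loom weight and press the tub shut

### The job

Pack the pyramid-shaped loom weight: stand it upright in the round tub, setting it down rather than dropping it, then take the lid that is leaning in the blue bin and press it onto the tub until it is fully home and level all round. Leave the closed tub standing on the bench and everything else where it is.

Things in the scene. Friction and masses are not known exactly. Their poses are not given: they have to be found in the camera images.
- tub: Round open storage tub of plain white plastic, outside diameter 136 mm, 85 mm high, wall 4 mm, inner floor 5 mm above its underside, clear bore about 125 mm; loose, 220 g, standing on the bench with its mouth up. Origin: centre of its underside, z up.
- tub_rim (a point): Centre of the tub's mouth, at rim height (85 mm). Just inside the rim six small sprung snap lugs stand 4 mm into the mouth (117 mm between them). A lid laid on rests on them, its flange about 6 mm above the rim; about 10 to 15 N presses it past them until flange meets rim, and there it stays.
- lid: The tub's lid, plain white plastic, 110 g: flange 144 mm in diameter, 5 mm thick; below it a plug 122 mm in diameter, 16 mm deep, its lowest 10 mm tapering to 112 mm. Origin: on its axis at the flange's underside, z out of the top. Starts leaning in the bin about 30 degrees from level, low edge at the front, high edge on the back wall. Seated, its origin is at the tub's rim centre.
- lid_ridge (a point): Centre of the top of the lid's straight grip ridge, 29 mm above the lid's origin along the lid's z. The ridge is 80 mm long (lid's x, running up the slope at the start), 18 mm wide (lid's y) and stands 24 mm above the flange, with flat sides.
- weight: Fired-clay loom weight shaped as a four-sided truncated pyramid with a small hole near its top: base 54 x 54 mm, top 40 x 40 mm, 60 mm high, about 200 g; stands on the cork mat in the middle of a row of three. Origin: centre of its base, z up, x and y square to its faces; its neighbours stand on its +x and -x sides 20 to 30 mm away, its y faces are free.
- bin: Blue plastic open-fronted stacking bin, 130 mm deep (x), 188 mm wide (y), back wall (+x) 79 mm and front lip (-x, towards the robot) 38 mm high, walls and floor 4 mm, side walls 79 mm high over the rear half and sloping down to the front; fixed to the bench. Holds the lid and a few flat sherds. Origin: centre of its underside.
- mat: Cork mat 230 x 110 x 4 mm, fixed, its long side along its x axis. Origin: centre of its underside.
- cone: Bystander: clay loom weight shaped as a cone, base 54 mm in diameter, 62 mm high, on the mat. Origin: centre of its base.
- juglet: Bystander: small terracotta juglet, body 56 mm in diameter, 74 mm high, on the mat. Origin: centre of its base.
- square_box: Bystander: open square white plastic box 120 x 120 x 80 mm, the lid does not fit it. Origin: centre of its underside.
- bottle: Bystander: tall white plastic bottle, 68 mm in diameter, 190 mm high. Origin: centre of its underside.
- jar: Bystander: amber glass jar, 76 mm in diameter, 110 mm high. Origin: centre of its underside.
- bowl: Bystander: terracotta bowl, 110 mm in diameter, 55 mm high. Origin: centre of its underside.
- brush: Bystander: flat paint brush with a wooden handle, about 200 mm long, lying on the bench. Origin: centre of its underside.
Mind the look-alikes: they are no part of the job. Leave any black or green look-alike of the lid alone.

How it is judged:
By the outcome, as a careful person would: the job done as asked, in the order asked, and still so for the second after the job is handed in, with the robot touching nothing.
It also fails if it takes over 64 s, if anything falls off the work surface, if the arm or the gripper's body presses on something with over 40 N, if the wrist force passes 120 N, or if a joint passes its speed limit or range.

### The arm

A 7-joint arm with a two-finger parallel gripper is mounted at the origin on the work surface. World frame = base frame: x ahead of the robot, y to its left, z up, the work surface at z = 0. Lengths are in m, angles in rad, forces in N, time in s.
With the tool pointing down it reaches from about 0.35 to 0.9 m from the base axis. Payload 8.1 kg.
Tool frame: the origin (TCP) lies on the centre line of the jaws, within the pads' length; the fingertips stand 14 mm ahead of it and the grasp point (between the pads) lies 5 mm behind it; z points along the fingers, y is the line along which they close (so a half turn about z gives the same grasp; the last joint's range is limited). The gripper opens to 92 mm and grips with 3 to 60 N. Pads are 19 mm wide; open, the fingers measure 130 mm over their backs; the gripper's body (75 mm by 190 mm) begins 47 mm behind the grasp point.
Start: joints at [-1.258, 0.434, 0.025, 1.573, -0.012, 1.134, -0.075], TCP at [0.252, 0.572, 0.241] pointing down, gripper open.
Joint ranges: [-2.62, 2.62], [-0.44, 2.09], [-1.27, 1.32], [0.08, 2.57], [-1.32, 4.46], [0.12, 2], [-2.74, 2.74]. Speed limits (rad/s): [2.22, 2.22, 3.01, 3.01, 3.14, 3.14, 3.14].

### API

Orientations are given as a unit quaternion [x, y, z, w].
In Python, from workcell import observe, vision, arm gives the robot as it stands.
- The arm moves only by the tool drive_tool, never from a script. Its argument "steps" is a list of rows, each an object of numbers: "gripper": the finger opening in mm, from 0 to 91.8; "x", "y", "z": the shift along the world's x, y, z as a fraction of full scale; "wx", "wy", "wz": the turn, a rotation vector about the world's x, y, z as a fraction of full scale. A call has exactly 8 rows; each row is the pose to reach, as a shift and turn from the pose commanded when the call began; what a row does not reach only later rows make up. Full scale, the value 1, is 0.1 m for a shift and 90 degrees for a turn. A row lasts 1/8 s, in which the tool goes at most 62.5 mm and 10.7 degrees, less where a joint would pass 70% of its speed; a pose out of reach is approached as far as the arm can. A call with a number of a shift or a turn outside -1 to 1 is refused whole. A call with a gripper value outside its range is refused whole. The fingers move at their own pace and stop on an object; the grip force is fixed at half the most. Time passes only in rows, so rows that repeat a pose let the fingers close, or fill a call up. It gives the time, the measured TCP pose, the force, the opening and the grip force at its end, in the units of the state.
- observe(): the state, without advancing time (a new reading comes with each control period).
- vision.read_camera(name): name is "side" or "top"; returns the picture (400x640x3 uint8, red, green, blue); there is no depth.
- vision.camera_model(name): a dict with "fx", "fy", "cx", "cy" (pixels), "cam_to_world" (4x4, takes a point from camera to world coordinates). Camera axes: x right, y down, z forward; pixel columns grow to the right and rows downward; lengths in m; the calibration is good to about 2 mm. A picture is of the moment at which its call begins. camera_model takes no time and is no camera call.
- arm.job_done(): hands the job in; it is judged then, once.
The state is a dict: "time": time; "q": joint angles; "joint_velocities": joint speeds; "tau": joint torques, N m; "tool_pos": TCP position; "eef_rot": TCP orientation; "wrist_force": force on the tool from outside, world axes, zero at the start; "moment": the same for the moment, N m; "grip_width": finger opening in m; "grip_force": force on a finger pad.
Only numpy, scipy, OpenCV 4.12 (cv2) and the standard library are available. Lean on these libraries where they do the work, as an engineer would, in place of code of your own. Each camera call takes 0.05 s, during which the arm holds its last target. There are 200 camera calls.

## Working session

There is one attempt and no reset: what is moved stays moved. The work goes in short steps, Python scripts to look and compute and a tool call to move; the robot and the scene stay as the last step left them, time stands still between calls to the robot, and variables do not carry over. Pictures are saved under pics/ and viewed, at most 10 in all, crops included, and the job is handed in when it is done.

Besides the shell and the picture viewer there is one more tool, called after "Call:" as a command line: name --argument value ..., lists and objects as JSON in quotes. drive_tool: Moves the arm, as the interface text tells. Shift numbers are shares of 0.1 m and turn numbers shares of 90 degrees, none past 1 either way. Its arguments: {"type":"object","properties":{"steps":{"type":"array","items":{"type":"object","properties":{"gripper":{"type":"number"},"x":{"type":"number"},"y":{"type":"number"},"z":{"type":"number"},"wx":{"type":"number"},"wy":{"type":"number"},"wz":{"type":"number"}}}}},"required":["steps"]}

```bash
mkdir -p pics; python3 - <<'E'
from workcell import observe, vision, arm
import cv2,numpy as np
for n in("top","side"):
    im=vision.read_camera(n); cv2.imwrite(f"pics/{n}0.png",im[:,:,::-1])
    m=vision.camera_model(n); print(n,m["fx"],m["fy"],m["cx"],m["cy"]);print(np.round(m["cam_to_world"],4))
s=observe();print({k:np.round(v,3) for k,v in s.items()})
E
```

```text
top 368.22888738576904 368.22888738576904 319.53277380180805 200.79664023441282
[[ 0.0062 -0.9966  0.082   0.4069]
 [-0.9997 -0.0044  0.0223 -0.0034]
 [-0.0219 -0.0821 -0.9964  1.2723]
 [ 0.      0.      0.      1.    ]]
side 440.9165663129944 440.9165663129944 321.62799594200993 192.6397224678444
[[ 0.9862 -0.1114  0.1227  0.3606]
 [-0.1653 -0.6064  0.7778 -0.9725]
 [-0.0122 -0.7873 -0.6164  0.8597]
 [ 0.      0.      0.      1.    ]]
{'time': np.float64(0.1), 'q': array([-1.258,  0.435,  0.025,  1.574, -0.012,  1.134, -0.075]), 'joint_velocities': array([ 0.001, -0.001, -0.   , -0.004, -0.   , -0.002, -0.001]), 'tau': array([ 4.0000e-03, -6.6913e+01,  9.8800e-01, -3.1514e+01, -6.1000e-02,
        3.8000e-02,  0.0000e+00]), 'tool_pos': array([0.252, 0.571, 0.24 ]), 'eef_rot': array([ 0.206,  0.978, -0.001, -0.   ]), 'wrist_force': array([-0.861,  0.181, -0.572]), 'moment': array([-0.004,  0.013, -0.009]), 'grip_force': np.float64(0.0), 'grip_width': np.float64(0.092)}
```

View pics/top0.png

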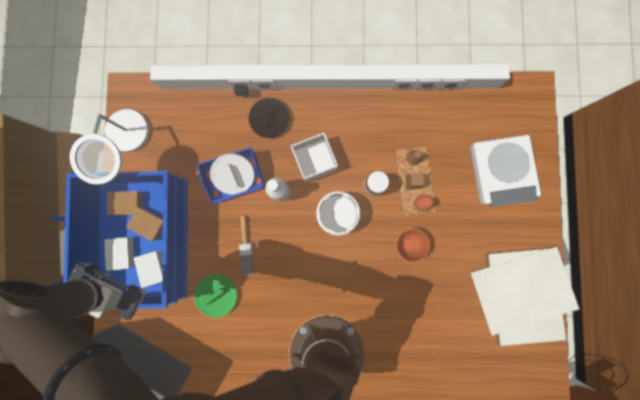

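View pics/side0.png

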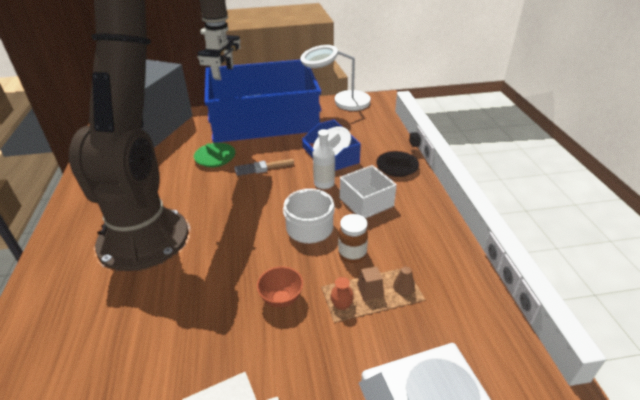

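Top view: the tub is at about (338,213), the bin with the white lid at (231,174), the pyramid at (417,181) between the cone (417,158) and juglet (424,203), the jar at (377,183) and the bottle at (277,188). In the side view the tub is at (309,215), the pyramid at (372,283) and the lid at (335,142).

```bash
cat >h.py <<'E'
from workcell import observe, vision, arm
import cv2,numpy as np
def ray(n,uv):
    m=vision.camera_model(n);T=np.array(m["cam_to_world"])
    d=T[:3,:3]@np.array([(uv[0]-m["cx"])/m["fx"],(uv[1]-m["cy"])/m["fy"],1]);return T[:3,3],d
def onz(n,uv,z):
    o,d=ray(n,uv);return o+d*(z-o[2])/d[2]
def two(a,b):
    (o1,d1),(o2,d2)=ray("top",a),ray("side",b)
    s=np.linalg.lstsq(np.stack([d1,-d2],1),o2-o1,rcond=None)[0]
    p,q=o1+s[0]*d1,o2+s[1]*d2;return (p+q)/2,np.linalg.norm(p-q)
def proj(n,p):
    m=vision.camera_model(n);c=np.linalg.inv(m["cam_to_world"])@np.r_[p,1]
    return np.array([m["fx"]*c[0]/c[2]+m["cx"],m["fy"]*c[1]/c[2]+m["cy"]])
def crop(im,c,w,h,k): 
    x,y=c[0]-w//2,c[1]-h//2
    return cv2.resize(im[y:y+h,x:x+w],None,fx=k,fy=k,interpolation=cv2.INTER_CUBIC)
E
python3 - <<'E'
from h import *
t=cv2.imread("pics/top0.png");s=cv2.imread("pics/side0.png")
# each crop 80x60 x5 =400x300
A=np.vstack([np.hstack([crop(t,(231,174),80,60,5),crop(t,(416,181),80,60,5)]),np.hstack([crop(s,(335,142),80,60,5),crop(s,(372,285),80,60,5)])])
cv2.imwrite("pics/m.png",A)
E
```

```text
(no output)
```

View pics/m.png

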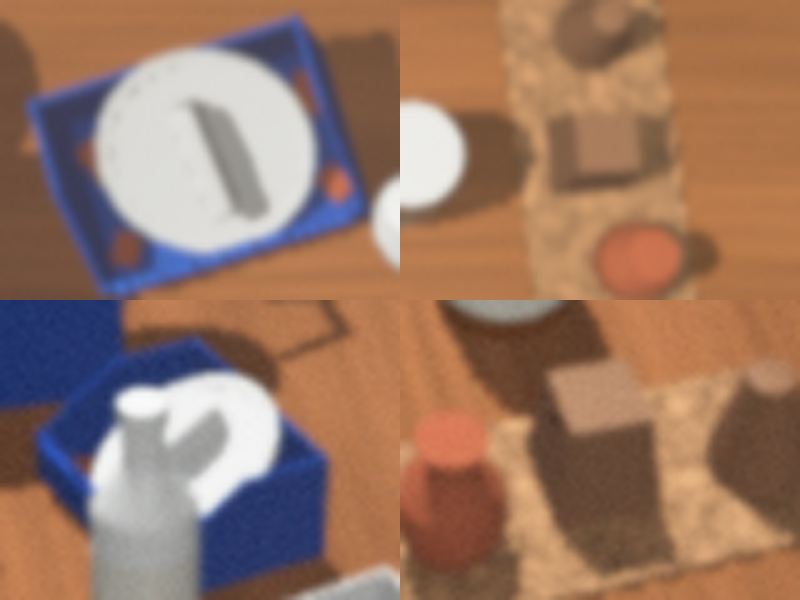

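The montage is at 5x. In the top crop (offset 191,144) the ridge runs from (190,100) to (255,215) and the lid circle is about 220 wide. In the mat crop (offset 376,151) the pyramid's top face corners are (177,115), (240,117), (238,172) and (177,170). In the side crop (offset 332,255) they are (147,70), (235,60), (255,115) and (172,135).

```bash
python3 - <<'E'
from h import *
np.set_printoptions(precision=4,suppress=True)
t=cv2.imread("pics/top0.png");hsv=cv2.cvtColor(t,cv2.COLOR_BGR2HSV)
def px(o,c): return np.array([o[0]+(c[0]+.5)/5-.5,o[1]+(c[1]+.5)/5-.5])
def blob(mask,x0,y0,x1,y1):
    m=np.zeros_like(mask);m[y0:y1,x0:x1]=mask[y0:y1,x0:x1]
    cs=cv2.findContours(m,cv2.RETR_EXTERNAL,cv2.CHAIN_APPROX_NONE)[0];return max(cs,key=cv2.contourArea)
white=((hsv[...,1]<70)&(hsv[...,2]>110)).astype(np.uint8)
for n,b,z in(("tub",(310,185,359,240),.085),("jar",(362,166,393,200),.110),("bottle",(264,172,293,204),.19),("lid",(205,148,262,200),.07)):
    c=blob(white,*b);e=cv2.fitEllipse(cv2.convexHull(c));p=onz("top",e[0],z)
    print(n,e,"pos",p,"diam",np.array(e[1])*(1.2723-z)/368)
# pyramid
tc=[px((376,151),c) for c in((177,115),(240,117),(238,172),(177,170))]
sc=[px((332,255),c) for c in((147,70),(235,60),(255,115),(172,135))]
for n,C in(("top",tc),("side",sc)):
    P=np.array([onz(n,c,.064) for c in C]);print(n,P.mean(0));print(P);print(np.linalg.norm(P-np.roll(P,-1,0),axis=1))
print("tri",two(np.mean(tc,0),np.mean(sc,0)))
# mat from colours
for n,u in(("cone",(376+(600-400)/5.,151+15/5.)),):print(n,onz("top",u,.066))
print("cone tip",onz("top",px((376,151),(212,15)),.066),"jug top",onz("top",px((376,151),(240,258)),.06))
mm=((hsv[...,0]>8)&(hsv[...,0]<22)).astype(np.uint8)
# bin
blue=cv2.inRange(hsv,(105,120,40),(130,255,255))
c=blob(cv2.morphologyEx(blue,cv2.MORPH_CLOSE,np.ones((5,5))),192,140,270,206)
print("bin rect",cv2.minAreaRect(c))
# rims corners from crop: back-left, back-right (z .079), front L,R(z .038)
for u,z in(((32,103),.079),((297,15),.079),((362,215),.038),((108,292),.038)):print("bin corner",onz("top",px((191,144),u),z))
for u in((188,100),(205,102),(268,210),(240,215)):print("ridge",px((191,144),u),onz("top",px((191,144),u),.09))
E
```

```text
tub ((338.0965881347656, 212.8592071533203), (44.10874557495117, 44.7542839050293), 87.66155242919922) pos [ 0.4658 -0.0369  0.085 ] diam [0.1423 0.1444]
jar ((377.88690185546875, 181.68865966796875), (22.012922286987305, 22.403850555419922), 86.54688262939453) pos [ 0.5641 -0.162   0.11  ] diam [0.0695 0.0708]
bottle ((276.97589111328125, 188.91049194335938), (21.02838897705078, 26.9245662689209), 121.92496490478516) pos [0.5307 0.1473 0.19  ] diam [0.0618 0.0792]
lid ((231.23959350585938, 170.33145141601562), (47.11817169189453, 51.932212829589844), 87.88832092285156) pos [0.6059 0.3171 0.07  ] diam [0.1539 0.1697]
top [ 0.5787 -0.2973  0.064 ]
[[ 0.5975 -0.2773  0.064 ]
 [ 0.5963 -0.3185  0.064 ]
 [ 0.5598 -0.3166  0.064 ]
 [ 0.561  -0.2767  0.064 ]]
[0.0413 0.0365 0.0399 0.0365]
side [ 0.5851 -0.2964  0.064 ]
[[ 0.563  -0.2767  0.064 ]
 [ 0.6061 -0.278   0.064 ]
 [ 0.6062 -0.313   0.064 ]
 [ 0.565  -0.3179  0.064 ]]
[0.0431 0.035  0.0415 0.0412]
tri (array([ 0.5816, -0.2976,  0.065 ]), np.float64(0.006150672453046508))
cone [ 0.6626 -0.2942  0.066 ]
cone tip [ 0.664  -0.3007  0.066 ] jug top [ 0.5035 -0.318   0.06  ]
bin rect ((225.40003967285156, 195.20001220703125), (6.324554443359375, 29.09295082092285), 71.56504821777344)
bin corner [0.6245 0.429  0.079 ]
bin corner [0.6838 0.2544 0.079 ]
bin corner [0.5558 0.216  0.038 ]
bin corner [0.5027 0.3876 0.038 ]
ridge [228.2 163.6] [0.6247 0.3223 0.09  ]
ridge [231.6 164. ] [0.6234 0.3111 0.09  ]
ridge [244.2 185.6] [0.5526 0.2681 0.09  ]
ridge [238.6 186.6] [0.5492 0.2863 0.09  ]
```

Call:
drive_tool --steps '[{"x": 0.05, "y": -0.1, "wz": 0.03}, {"x": 0.1, "y": -0.22, "wz": 0.06}, {"x": 0.15, "y": -0.35, "wz": 0.1}, {"x": 0.2, "y": -0.48, "wz": 0.14}, {"x": 0.25, "y": -0.61, "wz": 0.18}, {"x": 0.3, "y": -0.74, "wz": 0.21}, {"x": 0.35, "y": -0.87, "wz": 0.24}, {"x": 0.4, "y": -1, "wz": 0.27}]'

```text
$.steps[0]: bad value
```

Call:
drive_tool --steps '[{"x": 0.05, "y": -0.12}, {"x": 0.1, "y": -0.25}, {"x": 0.15, "y": -0.37}, {"x": 0.2, "y": -0.5}, {"x": 0.25, "y": -0.62}, {"x": 0.3, "y": -0.75}, {"x": 0.35, "y": -0.87}, {"x": 0.4, "y": -1}]'

```text
$.steps[0]: bad value
```

Call:
drive_tool --steps '[{"x": 0.05, "y": -0.12}, {"x": 0.1, "y": -0.25}, {"x": 0.15, "y": -0.37}, {"x": 0.2, "y": -0.5}, {"x": 0.25, "y": -0.62}, {"x": 0.3, "y": -0.75}, {"x": 0.35, "y": -0.87}, {"x": 0.4, "y": -1}]'

```text
$.steps[0]: bad value
```

Call:
drive_tool --steps '[{"gripper": 91, "x": 0.05, "y": -0.1, "z": 0, "wx": 0, "wy": 0, "wz": 0.03}, {"gripper": 91, "x": 0.1, "y": -0.22, "z": 0, "wx": 0, "wy": 0, "wz": 0.06}, {"gripper": 91, "x": 0.15, "y": -0.35, "z": 0, "wx": 0, "wy": 0, "wz": 0.1}, {"gripper": 91, "x": 0.2, "y": -0.48, "z": 0, "wx": 0, "wy": 0, "wz": 0.14}, {"gripper": 91, "x": 0.25, "y": -0.61, "z": 0, "wx": 0, "wy": 0, "wz": 0.18}, {"gripper": 91, "x": 0.3, "y": -0.74, "z": 0, "wx": 0, "wy": 0, "wz": 0.21}, {"gripper": 91, "x": 0.35, "y": -0.87, "z": 0, "wx": 0, "wy": 0, "wz": 0.24}, {"gripper": 91, "x": 0.4, "y": -1, "z": 0, "wx": 0, "wy": 0, "wz": 0.27}]'

```text
time: 1.1
tool_pos: [0.2925, 0.4711, 0.2404]
eef_rot: [-0.005, 1.0, -0.0, -0.0]
wrist_force: [-0.5, -0.2, 0.5]
grip_width: 0.0907
grip_force: 0.0
```

Call:
drive_tool --steps '[{"gripper": 91, "x": 0.05, "y": -0.12, "z": 0, "wx": 0, "wy": 0, "wz": 0}, {"gripper": 91, "x": 0.1, "y": -0.25, "z": 0, "wx": 0, "wy": 0, "wz": 0}, {"gripper": 91, "x": 0.15, "y": -0.37, "z": 0, "wx": 0, "wy": 0, "wz": 0}, {"gripper": 91, "x": 0.2, "y": -0.5, "z": 0, "wx": 0, "wy": 0, "wz": 0}, {"gripper": 91, "x": 0.25, "y": -0.62, "z": 0, "wx": 0, "wy": 0, "wz": 0}, {"gripper": 91, "x": 0.3, "y": -0.75, "z": 0, "wx": 0, "wy": 0, "wz": 0}, {"gripper": 91, "x": 0.35, "y": -0.87, "z": 0, "wx": 0, "wy": 0, "wz": 0}, {"gripper": 91, "x": 0.4, "y": -1, "z": 0, "wx": 0, "wy": 0, "wz": 0}]'

```text
time: 2.1
tool_pos: [0.3328, 0.371, 0.2408]
eef_rot: [-0.004, 1.0, 0.0, 0.0]
wrist_force: [-0.8, 0.2, -0.0]
grip_width: 0.0911
grip_force: 0.0
```

Call:
drive_tool --steps '[{"gripper": 91, "x": 0.05, "y": -0.12, "z": 0, "wx": 0, "wy": 0, "wz": 0}, {"gripper": 91, "x": 0.1, "y": -0.25, "z": 0, "wx": 0, "wy": 0, "wz": 0}, {"gripper": 91, "x": 0.15, "y": -0.37, "z": 0, "wx": 0, "wy": 0, "wz": 0}, {"gripper": 91, "x": 0.2, "y": -0.5, "z": 0, "wx": 0, "wy": 0, "wz": 0}, {"gripper": 91, "x": 0.25, "y": -0.62, "z": 0, "wx": 0, "wy": 0, "wz": 0}, {"gripper": 91, "x": 0.3, "y": -0.75, "z": 0, "wx": 0, "wy": 0, "wz": 0}, {"gripper": 91, "x": 0.35, "y": -0.87, "z": 0, "wx": 0, "wy": 0, "wz": 0}, {"gripper": 91, "x": 0.4, "y": -1, "z": 0, "wx": 0, "wy": 0, "wz": 0}]'

```text
time: 3.1
tool_pos: [0.3728, 0.271, 0.2407]
eef_rot: [-0.004, 1.0, 0.0, 0.0]
wrist_force: [1.0, -0.2, -0.6]
grip_width: 0.0909
grip_force: 0.0
```

Call:
drive_tool --steps '[{"gripper": 91, "x": 0.05, "y": -0.12, "z": 0, "wx": 0, "wy": 0, "wz": 0}, {"gripper": 91, "x": 0.1, "y": -0.25, "z": 0, "wx": 0, "wy": 0, "wz": 0}, {"gripper": 91, "x": 0.15, "y": -0.37, "z": 0, "wx": 0, "wy": 0, "wz": 0}, {"gripper": 91, "x": 0.2, "y": -0.5, "z": 0, "wx": 0, "wy": 0, "wz": 0}, {"gripper": 91, "x": 0.25, "y": -0.62, "z": 0, "wx": 0, "wy": 0, "wz": 0}, {"gripper": 91, "x": 0.3, "y": -0.75, "z": 0, "wx": 0, "wy": 0, "wz": 0}, {"gripper": 91, "x": 0.35, "y": -0.87, "z": 0, "wx": 0, "wy": 0, "wz": 0}, {"gripper": 91, "x": 0.4, "y": -1, "z": 0, "wx": 0, "wy": 0, "wz": 0}]'

```text
time: 4.1
tool_pos: [0.4128, 0.171, 0.2408]
eef_rot: [-0.004, 1.0, 0.0, 0.0]
wrist_force: [-0.1, 0.5, 1.1]
grip_width: 0.0913
grip_force: 0.0
```

Call:
drive_tool --steps '[{"gripper": 91, "x": 0.05, "y": -0.12, "z": 0, "wx": 0, "wy": 0, "wz": 0}, {"gripper": 91, "x": 0.1, "y": -0.25, "z": 0, "wx": 0, "wy": 0, "wz": 0}, {"gripper": 91, "x": 0.15, "y": -0.37, "z": 0, "wx": 0, "wy": 0, "wz": 0}, {"gripper": 91, "x": 0.2, "y": -0.5, "z": 0, "wx": 0, "wy": 0, "wz": 0}, {"gripper": 91, "x": 0.25, "y": -0.62, "z": 0, "wx": 0, "wy": 0, "wz": 0}, {"gripper": 91, "x": 0.3, "y": -0.75, "z": 0, "wx": 0, "wy": 0, "wz": 0}, {"gripper": 91, "x": 0.35, "y": -0.87, "z": 0, "wx": 0, "wy": 0, "wz": 0}, {"gripper": 91, "x": 0.4, "y": -1, "z": 0, "wx": 0, "wy": 0, "wz": 0}]'

```text
time: 5.1
tool_pos: [0.4528, 0.0709, 0.2408]
eef_rot: [-0.004, 1.0, 0.0, 0.0]
wrist_force: [-0.2, -0.1, -0.9]
grip_width: 0.0906
grip_force: 0.0
```

Call:
drive_tool --steps '[{"gripper": 91, "x": 0.05, "y": -0.12, "z": 0, "wx": 0, "wy": 0, "wz": 0}, {"gripper": 91, "x": 0.1, "y": -0.25, "z": 0, "wx": 0, "wy": 0, "wz": 0}, {"gripper": 91, "x": 0.15, "y": -0.37, "z": 0, "wx": 0, "wy": 0, "wz": 0}, {"gripper": 91, "x": 0.2, "y": -0.5, "z": 0, "wx": 0, "wy": 0, "wz": 0}, {"gripper": 91, "x": 0.25, "y": -0.62, "z": 0, "wx": 0, "wy": 0, "wz": 0}, {"gripper": 91, "x": 0.3, "y": -0.75, "z": 0, "wx": 0, "wy": 0, "wz": 0}, {"gripper": 91, "x": 0.35, "y": -0.87, "z": 0, "wx": 0, "wy": 0, "wz": 0}, {"gripper": 91, "x": 0.4, "y": -1, "z": 0, "wx": 0, "wy": 0, "wz": 0}]'

```text
time: 6.1
tool_pos: [0.4928, -0.029, 0.2407]
eef_rot: [-0.004, 1.0, 0.0, 0.0]
wrist_force: [-0.1, -0.3, 0.1]
grip_width: 0.091
grip_force: 0.0
```

Call:
drive_tool --steps '[{"gripper": 91, "x": 0.05, "y": -0.12, "z": 0, "wx": 0, "wy": 0, "wz": 0}, {"gripper": 91, "x": 0.1, "y": -0.25, "z": 0, "wx": 0, "wy": 0, "wz": 0}, {"gripper": 91, "x": 0.15, "y": -0.37, "z": 0, "wx": 0, "wy": 0, "wz": 0}, {"gripper": 91, "x": 0.2, "y": -0.5, "z": 0, "wx": 0, "wy": 0, "wz": 0}, {"gripper": 91, "x": 0.25, "y": -0.62, "z": 0, "wx": 0, "wy": 0, "wz": 0}, {"gripper": 91, "x": 0.3, "y": -0.75, "z": 0, "wx": 0, "wy": 0, "wz": 0}, {"gripper": 91, "x": 0.35, "y": -0.87, "z": 0, "wx": 0, "wy": 0, "wz": 0}, {"gripper": 91, "x": 0.4, "y": -1, "z": 0, "wx": 0, "wy": 0, "wz": 0}]'

```text
time: 7.1
tool_pos: [0.5328, -0.129, 0.2407]
eef_rot: [-0.004, 1.0, 0.0, 0.0]
wrist_force: [0.4, -0.2, 0.5]
grip_width: 0.0913
grip_force: 0.0
```

Call:
drive_tool --steps '[{"gripper": 91, "x": 0.06, "y": -0.12, "z": 0, "wx": 0, "wy": 0, "wz": 0}, {"gripper": 91, "x": 0.12, "y": -0.25, "z": 0, "wx": 0, "wy": 0, "wz": 0}, {"gripper": 91, "x": 0.18, "y": -0.37, "z": 0, "wx": 0, "wy": 0, "wz": 0}, {"gripper": 91, "x": 0.24, "y": -0.5, "z": 0, "wx": 0, "wy": 0, "wz": 0}, {"gripper": 91, "x": 0.3, "y": -0.62, "z": 0, "wx": 0, "wy": 0, "wz": 0}, {"gripper": 91, "x": 0.36, "y": -0.75, "z": 0, "wx": 0, "wy": 0, "wz": 0}, {"gripper": 91, "x": 0.42, "y": -0.87, "z": 0, "wx": 0, "wy": 0, "wz": 0}, {"gripper": 91, "x": 0.49, "y": -1, "z": 0, "wx": 0, "wy": 0, "wz": 0}]'

```text
time: 8.1
tool_pos: [0.5819, -0.229, 0.2407]
eef_rot: [-0.004, 1.0, 0.0, 0.0]
wrist_force: [-0.6, 0.2, -0.5]
grip_width: 0.0911
grip_force: 0.0
```

Call:
drive_tool --steps '[{"gripper": 91, "x": 0, "y": -0.15, "z": 0, "wx": 0, "wy": 0, "wz": 0}, {"gripper": 91, "x": 0, "y": -0.3, "z": 0, "wx": 0, "wy": 0, "wz": 0}, {"gripper": 91, "x": 0, "y": -0.45, "z": 0, "wx": 0, "wy": 0, "wz": 0}, {"gripper": 91, "x": 0, "y": -0.6, "z": -0.1, "wx": 0, "wy": 0, "wz": 0}, {"gripper": 91, "x": 0, "y": -0.7, "z": -0.2, "wx": 0, "wy": 0, "wz": 0}, {"gripper": 91, "x": 0, "y": -0.7, "z": -0.4, "wx": 0, "wy": 0, "wz": 0}, {"gripper": 91, "x": 0, "y": -0.7, "z": -0.6, "wx": 0, "wy": 0, "wz": 0}, {"gripper": 91, "x": 0, "y": -0.7, "z": -0.8, "wx": 0, "wy": 0, "wz": 0}]'

```text
time: 9.1
tool_pos: [0.5812, -0.2982, 0.1592]
eef_rot: [-0.004, 1.0, 0.0, -0.0]
wrist_force: [-0.7, -0.6, 0.4]
grip_width: 0.091
grip_force: 0.0
```

```bash
python3 - <<'E'
from h import *
s=observe();print(s["tool_pos"],s["q"])
im={n:vision.read_camera(n)[:,:,::-1].copy() for n in("top","side")}
cv2.imwrite("pics/a.png",np.hstack([crop(im["top"],(410,180),80,100,5),crop(im["side"],(372,260),80,100,5)]))
E
```

```text
[ 0.58119245 -0.29817021  0.15922866] [ 0.1656835   0.56464482  0.34888868  1.6142118  -0.21901256  1.00238613
  2.16246871]
```

View pics/a.png

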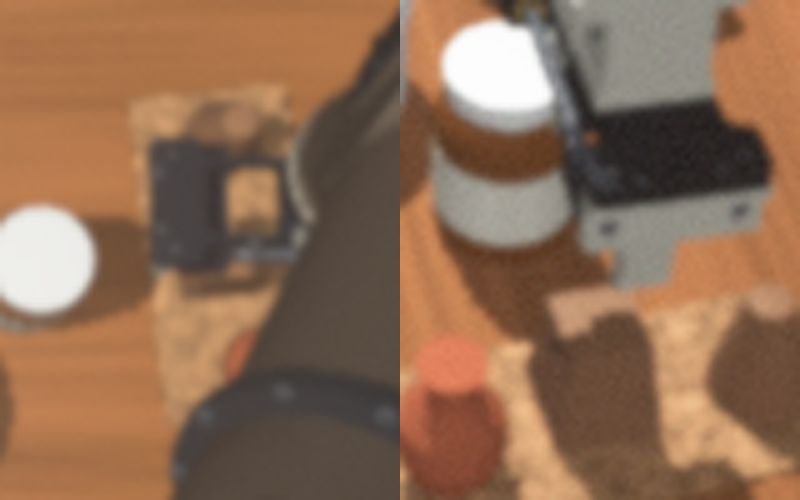

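The top crop shows the gripper centred over the pyramid, with its left edge near pixel 400 and the jar edge at about 389, so the jar is clear. The side crop shows the finger in line with the pyramid's middle.

Call:
drive_tool --steps '[{"gripper": 91, "x": 0, "y": 0, "z": -0.2, "wx": 0, "wy": 0, "wz": 0}, {"gripper": 91, "x": 0, "y": 0, "z": -0.4, "wx": 0, "wy": 0, "wz": 0}, {"gripper": 91, "x": 0, "y": 0, "z": -0.6, "wx": 0, "wy": 0, "wz": 0}, {"gripper": 91, "x": 0, "y": 0, "z": -0.75, "wx": 0, "wy": 0, "wz": 0}, {"gripper": 91, "x": 0, "y": 0, "z": -0.9, "wx": 0, "wy": 0, "wz": 0}, {"gripper": 91, "x": 0, "y": 0, "z": -1, "wx": 0, "wy": 0, "wz": 0}, {"gripper": 91, "x": 0, "y": 0, "z": -1, "wx": 0, "wy": 0, "wz": 0}, {"gripper": 70, "x": 0, "y": 0, "z": -1, "wx": 0, "wy": 0, "wz": 0}]'

```text
time: 10.2
tool_pos: [0.5818, -0.2985, 0.0612]
eef_rot: [-0.004, 1.0, -0.0, 0.0]
wrist_force: [-0.0, 0.4, 0.8]
grip_width: 0.085
grip_force: 0.0
```

Call:
drive_tool --steps '[{"gripper": 60, "x": 0, "y": 0, "z": 0, "wx": 0, "wy": 0, "wz": 0}, {"gripper": 52, "x": 0, "y": 0, "z": 0, "wx": 0, "wy": 0, "wz": 0}, {"gripper": 48, "x": 0, "y": 0, "z": 0, "wx": 0, "wy": 0, "wz": 0}, {"gripper": 44, "x": 0, "y": 0, "z": 0, "wx": 0, "wy": 0, "wz": 0}, {"gripper": 36, "x": 0, "y": 0, "z": 0, "wx": 0, "wy": 0, "wz": 0}, {"gripper": 30, "x": 0, "y": 0, "z": 0, "wx": 0, "wy": 0, "wz": 0}, {"gripper": 30, "x": 0, "y": 0, "z": 0, "wx": 0, "wy": 0, "wz": 0}, {"gripper": 30, "x": 0, "y": 0, "z": 0, "wx": 0, "wy": 0, "wz": 0}]'

```text
time: 11.2
tool_pos: [0.5816, -0.298, 0.0607]
eef_rot: [-0.004, 1.0, 0.0, 0.0]
wrist_force: [0.5, 2.0, 1.5]
grip_width: 0.0426
grip_force: 29.5
```

Call:
drive_tool --steps '[{"gripper": 30, "x": 0, "y": 0, "z": 0.05, "wx": 0, "wy": 0, "wz": 0}, {"gripper": 30, "x": 0, "y": 0, "z": 0.15, "wx": 0, "wy": 0, "wz": 0}, {"gripper": 30, "x": 0, "y": 0, "z": 0.3, "wx": 0, "wy": 0, "wz": 0}, {"gripper": 30, "x": 0, "y": 0, "z": 0.45, "wx": 0, "wy": 0, "wz": 0}, {"gripper": 30, "x": 0, "y": 0, "z": 0.6, "wx": 0, "wy": 0, "wz": 0}, {"gripper": 30, "x": 0, "y": 0, "z": 0.75, "wx": 0, "wy": 0, "wz": 0}, {"gripper": 30, "x": 0, "y": 0, "z": 0.9, "wx": 0, "wy": 0, "wz": 0}, {"gripper": 30, "x": 0, "y": 0, "z": 1, "wx": 0, "wy": 0, "wz": 0}]'

```text
time: 12.2
tool_pos: [0.5817, -0.2984, 0.1619]
eef_rot: [-0.004, 1.0, -0.0, 0.0]
wrist_force: [0.3, -0.5, -1.5]
grip_width: 0.0429
grip_force: 29.4
```

Call:
drive_tool --steps '[{"gripper": 30, "x": 0, "y": 0, "z": 0.15, "wx": 0, "wy": 0, "wz": 0}, {"gripper": 30, "x": 0, "y": 0, "z": 0.3, "wx": 0, "wy": 0, "wz": 0}, {"gripper": 30, "x": -0.05, "y": 0.1, "z": 0.45, "wx": 0, "wy": 0, "wz": 0}, {"gripper": 30, "x": -0.1, "y": 0.25, "z": 0.5, "wx": 0, "wy": 0, "wz": 0}, {"gripper": 30, "x": -0.15, "y": 0.4, "z": 0.5, "wx": 0, "wy": 0, "wz": 0}, {"gripper": 30, "x": -0.2, "y": 0.55, "z": 0.5, "wx": 0, "wy": 0, "wz": 0}, {"gripper": 30, "x": -0.25, "y": 0.7, "z": 0.5, "wx": 0, "wy": 0, "wz": 0}, {"gripper": 30, "x": -0.3, "y": 0.85, "z": 0.5, "wx": 0, "wy": 0, "wz": 0}]'

```text
time: 13.2
tool_pos: [0.551, -0.212, 0.2105]
eef_rot: [-0.004, 1.0, 0.0, -0.0]
wrist_force: [-0.2, -0.5, -1.7]
grip_width: 0.0432
grip_force: 29.4
```

Call:
drive_tool --steps '[{"gripper": 30, "x": -0.05, "y": 0.15, "z": 0, "wx": 0, "wy": 0, "wz": 0}, {"gripper": 30, "x": -0.1, "y": 0.3, "z": 0, "wx": 0, "wy": 0, "wz": 0}, {"gripper": 30, "x": -0.16, "y": 0.45, "z": 0, "wx": 0, "wy": 0, "wz": 0}, {"gripper": 30, "x": -0.22, "y": 0.6, "z": 0, "wx": 0, "wy": 0, "wz": 0}, {"gripper": 30, "x": -0.28, "y": 0.7, "z": 0, "wx": 0, "wy": 0, "wz": 0}, {"gripper": 30, "x": -0.34, "y": 0.8, "z": 0, "wx": 0, "wy": 0, "wz": 0}, {"gripper": 30, "x": -0.39, "y": 0.9, "z": 0, "wx": 0, "wy": 0, "wz": 0}, {"gripper": 30, "x": -0.44, "y": 1, "z": 0, "wx": 0, "wy": 0, "wz": 0}]'

```text
time: 14.2
tool_pos: [0.5072, -0.1127, 0.2108]
eef_rot: [-0.004, 1.0, -0.0, 0.0]
wrist_force: [0.4, 0.5, -1.5]
grip_width: 0.0431
grip_force: 29.4
```

Call:
drive_tool --steps '[{"gripper": 30, "x": -0.08, "y": 0.15, "z": 0, "wx": 0, "wy": 0, "wz": 0}, {"gripper": 30, "x": -0.16, "y": 0.3, "z": 0, "wx": 0, "wy": 0, "wz": 0}, {"gripper": 30, "x": -0.24, "y": 0.43, "z": 0, "wx": 0, "wy": 0, "wz": 0}, {"gripper": 30, "x": -0.32, "y": 0.56, "z": 0, "wx": 0, "wy": 0, "wz": 0}, {"gripper": 30, "x": -0.38, "y": 0.68, "z": 0, "wx": 0, "wy": 0, "wz": 0}, {"gripper": 30, "x": -0.42, "y": 0.76, "z": 0, "wx": 0, "wy": 0, "wz": 0}, {"gripper": 30, "x": -0.42, "y": 0.76, "z": 0, "wx": 0, "wy": 0, "wz": 0}, {"gripper": 30, "x": -0.42, "y": 0.76, "z": 0, "wx": 0, "wy": 0, "wz": 0}]'

```text
time: 15.2
tool_pos: [0.4657, -0.0377, 0.2108]
eef_rot: [-0.004, 1.0, -0.0, 0.0]
wrist_force: [0.0, -0.2, -2.1]
grip_width: 0.043
grip_force: 29.4
```

```bash
python3 - <<'E'
from h import *
s=observe();print(s["tool_pos"],s["eef_rot"])
im={n:vision.read_camera(n)[:,:,::-1].copy() for n in("top","side")}
cv2.imwrite("pics/b.png",np.hstack([crop(im["top"],(340,205),80,100,5),crop(im["side"],(315,185),80,100,5)]))
cv2.imwrite("pics/b_top.png",im["top"])
print(proj("top",np.r_[s["tool_pos"][:2],.19]))
E
```

```text
[ 0.46573172 -0.03766632  0.21081392] [-3.89217334e-03  9.99992404e-01 -1.25847317e-04  1.65327411e-04]
[339.36460799 211.11315283]
```

View pics/b.png

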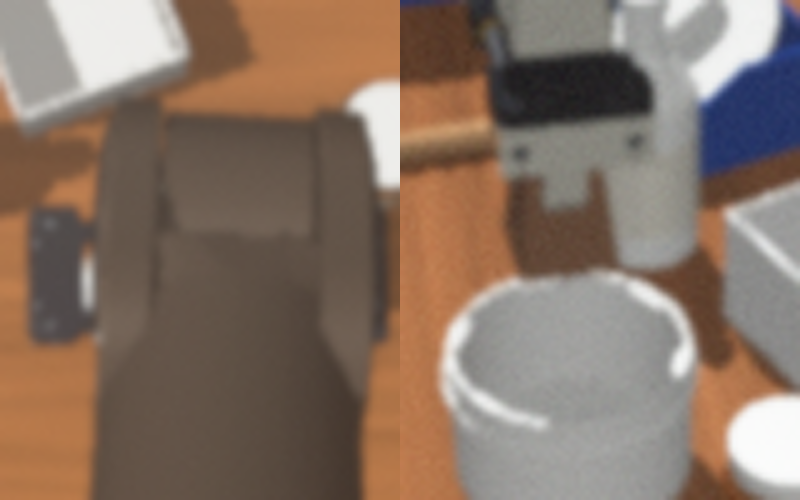

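The side crop shows the pyramid held upright above the tub mouth, with the tub centre at about (309,207). Next is the lowering.

Call:
drive_tool --steps '[{"gripper": 30, "x": 0, "y": 0, "z": -0.12, "wx": 0, "wy": 0, "wz": 0}, {"gripper": 30, "x": 0, "y": 0, "z": -0.25, "wx": 0, "wy": 0, "wz": 0}, {"gripper": 30, "x": 0, "y": 0, "z": -0.37, "wx": 0, "wy": 0, "wz": 0}, {"gripper": 30, "x": 0, "y": 0, "z": -0.5, "wx": 0, "wy": 0, "wz": 0}, {"gripper": 30, "x": 0, "y": 0, "z": -0.62, "wx": 0, "wy": 0, "wz": 0}, {"gripper": 30, "x": 0, "y": 0, "z": -0.75, "wx": 0, "wy": 0, "wz": 0}, {"gripper": 30, "x": 0, "y": 0, "z": -0.87, "wx": 0, "wy": 0, "wz": 0}, {"gripper": 30, "x": 0, "y": 0, "z": -1, "wx": 0, "wy": 0, "wz": 0}]'

```text
time: 16.3
tool_pos: [0.4656, -0.0373, 0.11]
eef_rot: [-0.004, 1.0, 0.0, 0.0]
wrist_force: [-0.2, -1.0, -1.3]
grip_width: 0.0427
grip_force: 29.4
```

Call:
drive_tool --steps '[{"gripper": 30, "x": 0, "y": 0, "z": -0.1, "wx": 0, "wy": 0, "wz": 0}, {"gripper": 30, "x": 0, "y": 0, "z": -0.2, "wx": 0, "wy": 0, "wz": 0}, {"gripper": 30, "x": 0, "y": 0, "z": -0.3, "wx": 0, "wy": 0, "wz": 0}, {"gripper": 30, "x": 0, "y": 0, "z": -0.38, "wx": 0, "wy": 0, "wz": 0}, {"gripper": 30, "x": 0, "y": 0, "z": -0.44, "wx": 0, "wy": 0, "wz": 0}, {"gripper": 30, "x": 0, "y": 0, "z": -0.47, "wx": 0, "wy": 0, "wz": 0}, {"gripper": 30, "x": 0, "y": 0, "z": -0.48, "wx": 0, "wy": 0, "wz": 0}, {"gripper": 30, "x": 0, "y": 0, "z": -0.485, "wx": 0, "wy": 0, "wz": 0}]'

```text
time: 17.3
tool_pos: [0.4656, -0.0373, 0.0624]
eef_rot: [-0.004, 1.0, 0.0, 0.0]
wrist_force: [0.5, -0.4, -1.9]
grip_width: 0.043
grip_force: 29.4
```

Call:
drive_tool --steps '[{"gripper": 30, "x": 0, "y": 0, "z": -0.005, "wx": 0, "wy": 0, "wz": 0}, {"gripper": 30, "x": 0, "y": 0, "z": -0.01, "wx": 0, "wy": 0, "wz": 0}, {"gripper": 30, "x": 0, "y": 0, "z": -0.01, "wx": 0, "wy": 0, "wz": 0}, {"gripper": 30, "x": 0, "y": 0, "z": -0.015, "wx": 0, "wy": 0, "wz": 0}, {"gripper": 30, "x": 0, "y": 0, "z": -0.015, "wx": 0, "wy": 0, "wz": 0}, {"gripper": 30, "x": 0, "y": 0, "z": -0.02, "wx": 0, "wy": 0, "wz": 0}, {"gripper": 30, "x": 0, "y": 0, "z": -0.02, "wx": 0, "wy": 0, "wz": 0}, {"gripper": 30, "x": 0, "y": 0, "z": -0.02, "wx": 0, "wy": 0, "wz": 0}]'

```text
time: 18.3
tool_pos: [0.4657, -0.0373, 0.0615]
eef_rot: [-0.004, 1.0, 0.0, 0.0]
wrist_force: [-6.1, -1.1, 21.4]
grip_width: 0.0428
grip_force: 30.8
```

Call:
drive_tool --steps '[{"gripper": 30, "x": 0, "y": 0, "z": 0.01, "wx": 0, "wy": 0, "wz": 0}, {"gripper": 30, "x": 0, "y": 0, "z": 0.015, "wx": 0, "wy": 0, "wz": 0}, {"gripper": 46, "x": 0, "y": 0, "z": 0.015, "wx": 0, "wy": 0, "wz": 0}, {"gripper": 52, "x": 0, "y": 0, "z": 0.015, "wx": 0, "wy": 0, "wz": 0}, {"gripper": 60, "x": 0, "y": 0, "z": 0.015, "wx": 0, "wy": 0, "wz": 0}, {"gripper": 66, "x": 0, "y": 0, "z": 0.015, "wx": 0, "wy": 0, "wz": 0}, {"gripper": 66, "x": 0, "y": 0, "z": 0.05, "wx": 0, "wy": 0, "wz": 0}, {"gripper": 66, "x": 0, "y": 0, "z": 0.15, "wx": 0, "wy": 0, "wz": 0}]'

```text
time: 19.3
tool_pos: [0.4652, -0.0373, 0.0755]
eef_rot: [-0.004, 1.0, -0.0, -0.0]
wrist_force: [0.1, -0.6, 0.1]
grip_width: 0.0662
grip_force: 0.0
```

Call:
drive_tool --steps '[{"gripper": 66, "x": 0, "y": 0, "z": 0.15, "wx": 0, "wy": 0, "wz": 0}, {"gripper": 66, "x": 0, "y": 0, "z": 0.3, "wx": 0, "wy": 0, "wz": 0}, {"gripper": 66, "x": 0, "y": 0, "z": 0.45, "wx": 0, "wy": 0, "wz": 0}, {"gripper": 66, "x": 0, "y": 0, "z": 0.6, "wx": 0, "wy": 0, "wz": 0}, {"gripper": 66, "x": 0, "y": 0, "z": 0.75, "wx": 0, "wy": 0, "wz": 0}, {"gripper": 66, "x": 0, "y": 0, "z": 0.85, "wx": 0, "wy": 0, "wz": 0}, {"gripper": 66, "x": 0, "y": 0, "z": 0.95, "wx": 0, "wy": 0, "wz": 0}, {"gripper": 66, "x": 0, "y": 0, "z": 1, "wx": 0, "wy": 0, "wz": 0}]'

```text
time: 20.3
tool_pos: [0.4656, -0.0372, 0.1758]
eef_rot: [-0.004, 1.0, 0.0, 0.0]
wrist_force: [0.1, -0.1, -0.5]
grip_width: 0.0659
grip_force: 0.0
```

Call:
drive_tool --steps '[{"gripper": 66, "x": 0, "y": 0.1, "z": 0.12, "wx": 0, "wy": 0, "wz": 0}, {"gripper": 66, "x": 0, "y": 0.22, "z": 0.25, "wx": 0, "wy": 0, "wz": 0}, {"gripper": 66, "x": 0, "y": 0.35, "z": 0.37, "wx": 0, "wy": 0, "wz": 0}, {"gripper": 66, "x": 0, "y": 0.48, "z": 0.5, "wx": 0, "wy": 0, "wz": 0}, {"gripper": 66, "x": 0, "y": 0.61, "z": 0.62, "wx": 0, "wy": 0, "wz": 0}, {"gripper": 66, "x": 0, "y": 0.74, "z": 0.75, "wx": 0, "wy": 0, "wz": 0}, {"gripper": 66, "x": 0, "y": 0.87, "z": 0.8, "wx": 0, "wy": 0, "wz": 0}, {"gripper": 66, "x": 0, "y": 1, "z": 0.8, "wx": 0, "wy": 0, "wz": 0}]'

```text
time: 21.3
tool_pos: [0.4656, 0.0637, 0.2555]
eef_rot: [-0.004, 1.0, 0.0, 0.0]
wrist_force: [0.5, -0.3, -0.4]
grip_width: 0.0663
grip_force: 0.0
```

```bash
python3 - <<'E'
from h import *
t=cv2.imread("pics/top0.png");s=cv2.imread("pics/side0.png")
def st(a): return np.clip((a.astype(float)-90)*255/150,0,255).astype(np.uint8)
A=np.hstack([st(crop(t,(232,172),50,60,8)),st(crop(s,(337,140),50,60,8))])
for i in range(0,400,80):
    for o in(0,400): cv2.putText(A,str(i//8),(o+i,10),0,.35,(0,0,255),1)
for j in range(0,480,80): cv2.putText(A,str(j//8),(0,j+10),0,.35,(0,0,255),1)
cv2.imwrite("pics/lid.png",A)
E
```

```text
(no output)
```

View pics/lid.png

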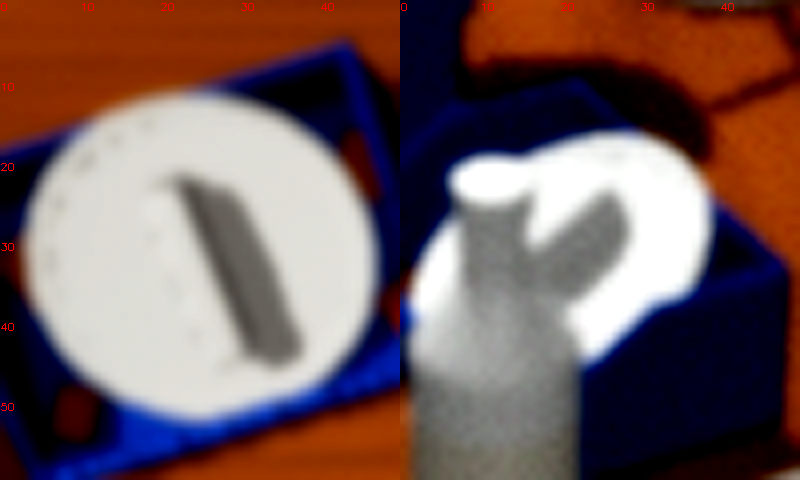

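The dark strip in the top crop is the ridge's -y side face. Its top edge runs from (180,178) to (248,358) at 8x with offset (207,142), and the ridge's far edge is a faint line about 45 px to the left. In the side crop the ridge's high top corner is at (210,190) with offset (312,110).

```bash
python3 - <<'E'
from h import *
np.set_printoptions(precision=4,suppress=True)
T=lambda u,v:(207+(u+.5)/8-.5,142+(v+.5)/8-.5)
S=lambda u,v:(312+(u+.5)/8-.5,110+(v+.5)/8-.5)
b,e=two(T(180,178),S(210,190));print("back corner",b,e)
b2,e2=two(T(235,190),S(228,240));print("shadow end",b2,e2)
for zb in(.105,.11,.115,.12,.125,.13,b[2]):
    P=onz("top",T(180,178),zb);Q=onz("top",T(248,358),zb-.04);d=P-Q
    yaw=np.arctan2(d[1],d[0]);nrm=np.array([-np.cos(yaw)*.5,-np.sin(yaw)*.5,.866]);ly=np.array([-np.sin(yaw),np.cos(yaw),0])
    c=(P+Q)/2+ly*.009
    print(zb,"len",np.linalg.norm(d),"yaw",np.degrees(yaw),"ridge ctr",c,"origin",c-.029*nrm, "high edge", c-.029*nrm+.072*np.array([np.cos(yaw)*.866,np.sin(yaw)*.866,.5]))
# flange extents
for n,u in(("L",(22,245)),("R",(380,265)),("T",(205,92)),("B",(200,420))):print(n,onz("top",T(*u),.075))
E
```

```text
back corner [0.6245 0.3207 0.0854] 0.0007455812132129219
shadow end [0.6254 0.3013 0.0714] 0.005751408371697051
0.105 len 0.08133863841174721 yaw 15.930331135009489 ridge ctr [0.5848 0.3143 0.085 ] origin [0.5987 0.3183 0.0599] high edge [0.6587 0.3354 0.0959]
0.11 len 0.081047113943868 yaw 15.901758225359139 ridge ctr [0.584 0.313 0.09 ] origin [0.598  0.317  0.0649] high edge [0.6579 0.3341 0.1009]
0.115 len 0.08075594213704185 yaw 15.8729124387075 ridge ctr [0.5833 0.3117 0.095 ] origin [0.5972 0.3157 0.0699] high edge [0.6572 0.3327 0.1059]
0.12 len 0.08046512681969588 yaw 15.843789862088657 ridge ctr [0.5825 0.3104 0.1   ] origin [0.5964 0.3144 0.0749] high edge [0.6564 0.3314 0.1109]
0.125 len 0.0801746718710827 yaw 15.814386507653149 ridge ctr [0.5817 0.3091 0.105 ] origin [0.5957 0.313  0.0799] high edge [0.6557 0.33   0.1159]
0.13 len 0.07988458122203171 yaw 15.784698310875168 ridge ctr [0.581  0.3078 0.11  ] origin [0.5949 0.3117 0.0849] high edge [0.6549 0.3287 0.1209]
0.0854117714662328 len 0.0824840539913815 yaw 16.03971308276454 ridge ctr [0.5877 0.3194 0.0654] origin [0.6017 0.3234 0.0403] high edge [0.6616 0.3406 0.0763]
L [0.5986 0.3885 0.075 ]
R [0.5907 0.2397 0.075 ]
T [0.6629 0.3141 0.075 ]
B [0.5263 0.3126 0.075 ]
```

```bash
python3 - <<'E'
from h import *
from scipy.spatial.transform import Rotation as R
np.set_printoptions(precision=4,suppress=True)
s=observe();R0=R.from_quat(s["eef_rot"])
y=np.radians(17);t=np.radians(30)
lx=np.array([np.cos(y)*np.cos(t),np.sin(y)*np.cos(t),np.sin(t)]);ly=np.array([-np.sin(y),np.cos(y),0]);n=np.cross(lx,ly)
Rt=R.from_matrix(np.stack([np.cross(ly,-n),ly,-n],1))
print(n,"rotvec/90",(Rt*R0.inv()).as_rotvec()/(np.pi/2),"back (level, yaw 17)",R.from_rotvec(ly*t).as_rotvec()/(np.pi/2))
C=np.array([.587,.3185,.069]);print("target",C-.007*n,"standoff",C+.093*n, "now",s["tool_pos"])
print("delta to standoff",(C+.093*n-s["tool_pos"])*10)
t0=cv2.imread("pics/top0.png")
print("bottle cap side",onz("side",(322.8,132),.19))
cv2.imwrite("pics/tb.png",np.hstack([crop(t0,(277,187),40,40,10),crop(cv2.imread("pics/b_top.png"),(230,173),40,40,10)]))
im=vision.read_camera("side")[:,:,::-1];cv2.imwrite("pics/c.png",np.hstack([cv2.imread("pics/tb.png"),crop(im,(309,210),40,40,10)]) [:, :] if 0 else np.vstack([cv2.imread("pics/tb.png")[:,:400][:300],crop(im,(309,212),80,60,5)[:300]]))
E
```

```text
[-0.4782 -0.1462  0.866 ] rotvec/90 [ 0.0506 -0.3303  0.1793] back (level, yaw 17) [-0.0975  0.3188  0.    ]
target [0.5903 0.3195 0.0629] standoff [0.5425 0.3049 0.1495] now [0.4656 0.0637 0.2555]
delta to standoff [ 0.7694  2.4123 -1.0594]
bottle cap side [0.546  0.1619 0.19  ]
```

View pics/c.png

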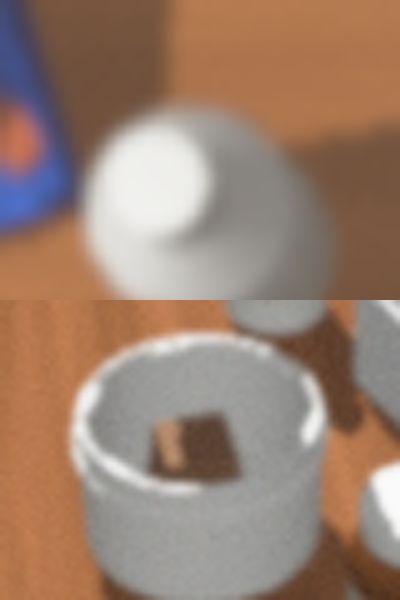

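The pyramid stands in the tub, at about (309,218) in the side view. The bottle cap is at (272,185) in the top view, which puts the bottle at about (0.545, 0.161) and leaves room for the gripper at the lid.

Call:
drive_tool --steps '[{"gripper": 60, "x": 0, "y": 0.12, "z": 0, "wx": 0.006, "wy": -0.04, "wz": 0.02}, {"gripper": 60, "x": 0, "y": 0.25, "z": 0, "wx": 0.012, "wy": -0.08, "wz": 0.045}, {"gripper": 60, "x": 0, "y": 0.37, "z": 0, "wx": 0.018, "wy": -0.12, "wz": 0.065}, {"gripper": 60, "x": 0, "y": 0.5, "z": 0, "wx": 0.025, "wy": -0.165, "wz": 0.09}, {"gripper": 60, "x": 0, "y": 0.62, "z": 0, "wx": 0.031, "wy": -0.205, "wz": 0.11}, {"gripper": 60, "x": 0, "y": 0.75, "z": 0, "wx": 0.038, "wy": -0.248, "wz": 0.135}, {"gripper": 60, "x": 0, "y": 0.87, "z": 0, "wx": 0.044, "wy": -0.29, "wz": 0.157}, {"gripper": 60, "x": 0, "y": 1, "z": 0, "wx": 0.05, "wy": -0.33, "wz": 0.18}]'

```text
time: 22.35
tool_pos: [0.465, 0.1631, 0.2548]
eef_rot: [-0.144, 0.955, 0.038, 0.256]
wrist_force: [0.7, -0.0, 0.6]
grip_width: 0.0601
grip_force: 0.0
```

Call:
drive_tool --steps '[{"gripper": 60, "x": 0.02, "y": 0.12, "z": 0, "wx": 0, "wy": 0, "wz": 0}, {"gripper": 60, "x": 0.05, "y": 0.25, "z": 0, "wx": 0, "wy": 0, "wz": 0}, {"gripper": 60, "x": 0.08, "y": 0.37, "z": 0, "wx": 0, "wy": 0, "wz": 0}, {"gripper": 60, "x": 0.1, "y": 0.5, "z": 0, "wx": 0, "wy": 0, "wz": 0}, {"gripper": 60, "x": 0.13, "y": 0.62, "z": 0, "wx": 0, "wy": 0, "wz": 0}, {"gripper": 60, "x": 0.16, "y": 0.75, "z": 0, "wx": 0, "wy": 0, "wz": 0}, {"gripper": 60, "x": 0.19, "y": 0.87, "z": 0, "wx": 0, "wy": 0, "wz": 0}, {"gripper": 60, "x": 0.22, "y": 1, "z": 0, "wx": 0, "wy": 0, "wz": 0}]'

```text
time: 23.35
tool_pos: [0.4876, 0.2633, 0.2551]
eef_rot: [-0.143, 0.955, 0.038, 0.255]
wrist_force: [0.5, 0.3, 0.5]
grip_width: 0.0597
grip_force: 0.0
```

Call:
drive_tool --steps '[{"gripper": 60, "x": 0, "y": 0.1, "z": 0, "wx": 0, "wy": 0, "wz": 0}, {"gripper": 60, "x": 0, "y": 0.24, "z": 0, "wx": 0, "wy": 0, "wz": 0}, {"gripper": 60, "x": 0.09, "y": 0.27, "z": -0.16, "wx": 0, "wy": 0, "wz": 0}, {"gripper": 60, "x": 0.18, "y": 0.3, "z": -0.33, "wx": 0, "wy": 0, "wz": 0}, {"gripper": 60, "x": 0.27, "y": 0.33, "z": -0.5, "wx": 0, "wy": 0, "wz": 0}, {"gripper": 60, "x": 0.36, "y": 0.35, "z": -0.66, "wx": 0, "wy": 0, "wz": 0}, {"gripper": 60, "x": 0.45, "y": 0.38, "z": -0.83, "wx": 0, "wy": 0, "wz": 0}, {"gripper": 60, "x": 0.55, "y": 0.41, "z": -1, "wx": 0, "wy": 0, "wz": 0}]'

```text
time: 24.35
tool_pos: [0.5427, 0.3042, 0.1546]
eef_rot: [-0.143, 0.955, 0.038, 0.255]
wrist_force: [-0.5, 0.3, -0.8]
grip_width: 0.0598
grip_force: 0.0
```

```bash
python3 - <<'E'
from h import *
np.set_printoptions(precision=4,suppress=True)
s=observe();print(s["tool_pos"],s["eef_rot"],s["q"])
print("to target",(np.array([.5903,.3195,.0629])-s["tool_pos"])*10)
im={n:vision.read_camera(n)[:,:,::-1].copy() for n in("top","side")}
cv2.imwrite("pics/d.png",np.hstack([crop(im["top"],(230,180),80,100,5),crop(im["side"],(335,130),80,100,5)]))
E
```

```text
[0.5427 0.3042 0.1546] [-0.1433  0.9554  0.0377  0.2555] [-0.8034  0.3309  0.1112  2.1489  0.7503  0.2433  0.4669]
to target [ 0.4761  0.1532 -0.9174]
```

View pics/d.png

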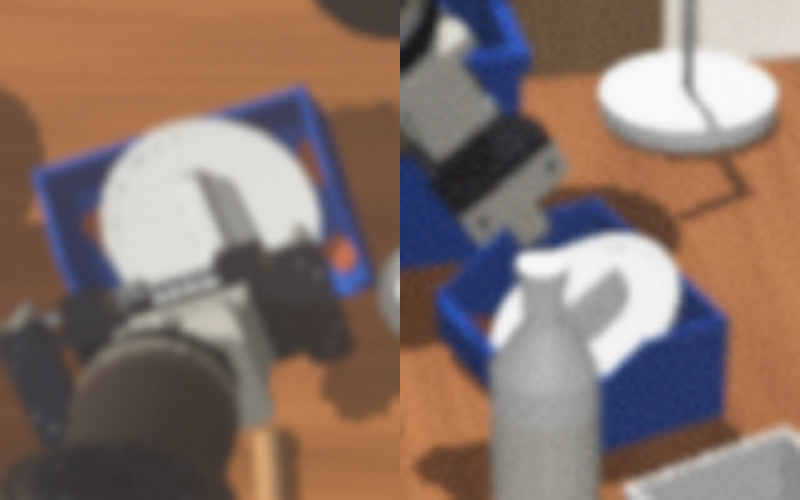

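The gripper straddles the ridge line in the top view, with the fingers at about crop (135,290) and (250,255). The side view shows it clear of the bottle and tilted along the lid's normal. I'll stop 4 mm short of the target depth.

Call:
drive_tool --steps '[{"gripper": 60, "x": 0.1, "y": 0.03, "z": -0.18, "wx": 0, "wy": 0, "wz": 0}, {"gripper": 60, "x": 0.19, "y": 0.06, "z": -0.36, "wx": 0, "wy": 0, "wz": 0}, {"gripper": 60, "x": 0.28, "y": 0.09, "z": -0.54, "wx": 0, "wy": 0, "wz": 0}, {"gripper": 60, "x": 0.36, "y": 0.115, "z": -0.69, "wx": 0, "wy": 0, "wz": 0}, {"gripper": 60, "x": 0.41, "y": 0.13, "z": -0.8, "wx": 0, "wy": 0, "wz": 0}, {"gripper": 60, "x": 0.44, "y": 0.14, "z": -0.85, "wx": 0, "wy": 0, "wz": 0}, {"gripper": 60, "x": 0.45, "y": 0.145, "z": -0.87, "wx": 0, "wy": 0, "wz": 0}, {"gripper": 60, "x": 0.457, "y": 0.147, "z": -0.88, "wx": 0, "wy": 0, "wz": 0}]'

```text
time: 25.45
tool_pos: [0.5883, 0.3187, 0.0678]
eef_rot: [-0.143, 0.955, 0.038, 0.256]
wrist_force: [0.4, 0.3, -0.6]
grip_width: 0.0597
grip_force: 0.0
```

```bash
python3 - <<'E'
from h import *
s=observe();print(s["tool_pos"],s["wrist_force"])
im={n:vision.read_camera(n)[:,:,::-1].copy() for n in("top","side")}
cv2.imwrite("pics/e.png",np.hstack([crop(im["top"],(230,175),50,60,8),crop(im["side"],(337,135),50,60,8)]))
E
```

```text
[0.58826509 0.31873926 0.06776154] [ 0.37651917  0.30573814 -0.63250741]
```

View pics/e.png

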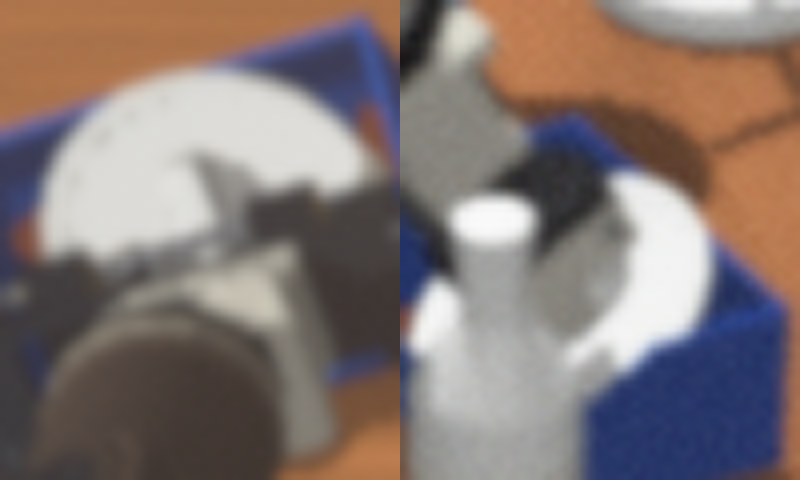

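The fingers straddle the ridge and the wrist reads no contact. Now closing.

Call:
drive_tool --steps '[{"gripper": 50, "x": 0, "y": 0, "z": 0, "wx": 0, "wy": 0, "wz": 0}, {"gripper": 40, "x": 0, "y": 0, "z": 0, "wx": 0, "wy": 0, "wz": 0}, {"gripper": 32, "x": 0, "y": 0, "z": 0, "wx": 0, "wy": 0, "wz": 0}, {"gripper": 25, "x": 0, "y": 0, "z": 0, "wx": 0, "wy": 0, "wz": 0}, {"gripper": 20, "x": 0, "y": 0, "z": 0, "wx": 0, "wy": 0, "wz": 0}, {"gripper": 15, "x": 0, "y": 0, "z": 0, "wx": 0, "wy": 0, "wz": 0}, {"gripper": 8, "x": 0, "y": 0, "z": 0, "wx": 0, "wy": 0, "wz": 0}, {"gripper": 8, "x": 0, "y": 0, "z": 0, "wx": 0, "wy": 0, "wz": 0}]'

```text
time: 26.55
tool_pos: [0.5881, 0.3185, 0.0672]
eef_rot: [-0.143, 0.955, 0.038, 0.255]
wrist_force: [-0.3, 0.6, -0.4]
grip_width: 0.0182
grip_force: 29.9
```

Call:
drive_tool --steps '[{"gripper": 8, "x": 0, "y": 0, "z": 0.05, "wx": 0, "wy": 0, "wz": 0}, {"gripper": 8, "x": 0, "y": 0, "z": 0.15, "wx": 0, "wy": 0, "wz": 0}, {"gripper": 8, "x": 0, "y": 0, "z": 0.3, "wx": 0, "wy": 0, "wz": 0}, {"gripper": 8, "x": 0, "y": 0, "z": 0.45, "wx": 0, "wy": 0, "wz": 0}, {"gripper": 8, "x": 0, "y": 0, "z": 0.6, "wx": 0, "wy": 0, "wz": 0}, {"gripper": 8, "x": 0, "y": 0, "z": 0.75, "wx": 0, "wy": 0, "wz": 0}, {"gripper": 8, "x": 0, "y": 0, "z": 0.88, "wx": 0, "wy": 0, "wz": 0}, {"gripper": 8, "x": 0, "y": 0, "z": 1, "wx": 0, "wy": 0, "wz": 0}]'

```text
time: 27.55
tool_pos: [0.588, 0.318, 0.1675]
eef_rot: [-0.143, 0.955, 0.037, 0.255]
wrist_force: [-0.6, -0.4, -1.5]
grip_width: 0.0179
grip_force: 29.9
```

Call:
drive_tool --steps '[{"gripper": 8, "x": 0, "y": 0, "z": 0.15, "wx": 0, "wy": 0, "wz": 0}, {"gripper": 8, "x": 0, "y": 0, "z": 0.3, "wx": -0.01, "wy": 0.03, "wz": 0}, {"gripper": 8, "x": 0, "y": 0, "z": 0.45, "wx": -0.025, "wy": 0.08, "wz": 0}, {"gripper": 8, "x": 0, "y": 0, "z": 0.6, "wx": -0.04, "wy": 0.13, "wz": 0}, {"gripper": 8, "x": 0, "y": 0, "z": 0.75, "wx": -0.055, "wy": 0.18, "wz": 0}, {"gripper": 8, "x": 0, "y": 0, "z": 0.88, "wx": -0.07, "wy": 0.23, "wz": 0}, {"gripper": 8, "x": 0, "y": 0, "z": 0.95, "wx": -0.085, "wy": 0.28, "wz": 0}, {"gripper": 8, "x": 0, "y": 0, "z": 1, "wx": -0.097, "wy": 0.318, "wz": 0}]'

```text
time: 28.55
tool_pos: [0.5885, 0.318, 0.2673]
eef_rot: [-0.148, 0.989, -0.0, -0.001]
wrist_force: [-0.2, 0.3, -1.6]
grip_width: 0.0179
grip_force: 29.9
```

```bash
python3 - <<'E'
from h import *
from scipy.spatial.transform import Rotation as R
np.set_printoptions(precision=4,suppress=True)
s=observe();print(s["tool_pos"],"tool z",R.from_quat(s["eef_rot"]).as_matrix()[:,2],s["wrist_force"],s["moment"])
im={n:vision.read_camera(n)[:,:,::-1].copy() for n in("top","side")}
for n in im: cv2.imwrite(f"pics/f_{n}.png",im[n])
c=np.round(proj("side",s["tool_pos"]-[0,0,.03])).astype(int);print(c)
cv2.imwrite("pics/f.png",np.hstack([crop(im["side"],tuple(c),80,100,5),crop(im["top"],(230,165),80,100,5)]))
E
```

```text
[0.5885 0.318  0.2673] tool z [-0.002  -0.0013 -1.    ] [-0.2259  0.3323 -1.603 ] [ 0.0712 -0.0652  0.0213]
[328  94]
```

View pics/f.png

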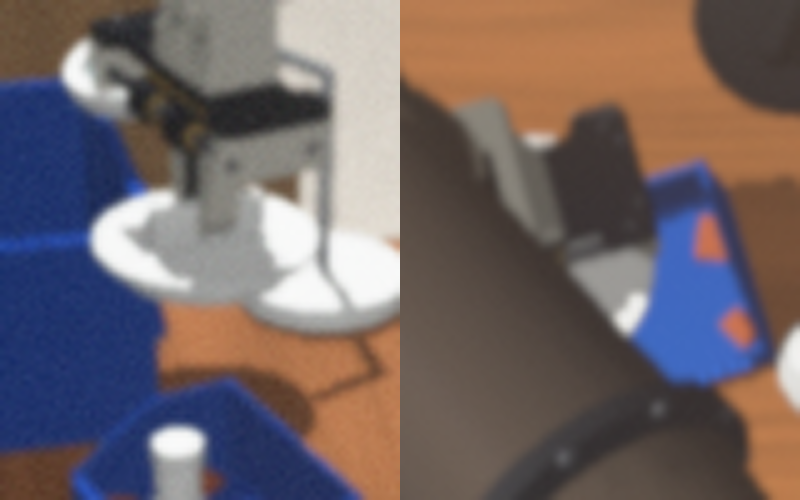

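The lid is gripped and looks level in the side view, with its flange centred near (329,93). Moving over the tub.

Call:
drive_tool --steps '[{"gripper": 8, "x": -0.04, "y": -0.1, "z": 0, "wx": 0, "wy": 0, "wz": 0}, {"gripper": 8, "x": -0.08, "y": -0.22, "z": 0, "wx": 0, "wy": 0, "wz": 0}, {"gripper": 8, "x": -0.12, "y": -0.35, "z": 0, "wx": 0, "wy": 0, "wz": 0}, {"gripper": 8, "x": -0.16, "y": -0.48, "z": 0, "wx": 0, "wy": 0, "wz": 0}, {"gripper": 8, "x": -0.21, "y": -0.61, "z": 0, "wx": 0, "wy": 0, "wz": 0}, {"gripper": 8, "x": -0.25, "y": -0.74, "z": 0, "wx": 0, "wy": 0, "wz": 0}, {"gripper": 8, "x": -0.3, "y": -0.87, "z": 0, "wx": 0, "wy": 0, "wz": 0}, {"gripper": 8, "x": -0.35, "y": -1, "z": 0, "wx": 0, "wy": 0, "wz": 0}]'

```text
time: 29.65
tool_pos: [0.5528, 0.2176, 0.2672]
eef_rot: [-0.148, 0.989, -0.0, 0.0]
wrist_force: [0.6, 0.1, -1.8]
grip_width: 0.0175
grip_force: 29.9
```

Call:
drive_tool --steps '[{"gripper": 8, "x": -0.04, "y": -0.12, "z": 0, "wx": 0, "wy": 0, "wz": 0}, {"gripper": 8, "x": -0.08, "y": -0.25, "z": 0, "wx": 0, "wy": 0, "wz": 0}, {"gripper": 8, "x": -0.12, "y": -0.37, "z": 0, "wx": 0, "wy": 0, "wz": 0}, {"gripper": 8, "x": -0.17, "y": -0.5, "z": 0, "wx": 0, "wy": 0, "wz": 0}, {"gripper": 8, "x": -0.21, "y": -0.62, "z": 0, "wx": 0, "wy": 0, "wz": 0}, {"gripper": 8, "x": -0.25, "y": -0.75, "z": 0, "wx": 0, "wy": 0, "wz": 0}, {"gripper": 8, "x": -0.3, "y": -0.87, "z": 0, "wx": 0, "wy": 0, "wz": 0}, {"gripper": 8, "x": -0.35, "y": -1, "z": 0, "wx": 0, "wy": 0, "wz": 0}]'

```text
time: 30.65
tool_pos: [0.5178, 0.1177, 0.2672]
eef_rot: [-0.148, 0.989, -0.0, 0.0]
wrist_force: [0.3, 0.1, -1.2]
grip_width: 0.0178
grip_force: 29.9
```

Call:
drive_tool --steps '[{"gripper": 8, "x": -0.04, "y": -0.12, "z": 0, "wx": 0, "wy": 0, "wz": 0}, {"gripper": 8, "x": -0.08, "y": -0.25, "z": 0, "wx": 0, "wy": 0, "wz": 0}, {"gripper": 8, "x": -0.12, "y": -0.37, "z": 0, "wx": 0, "wy": 0, "wz": 0}, {"gripper": 8, "x": -0.17, "y": -0.5, "z": 0, "wx": 0, "wy": 0, "wz": 0}, {"gripper": 8, "x": -0.21, "y": -0.62, "z": 0, "wx": 0, "wy": 0, "wz": 0}, {"gripper": 8, "x": -0.25, "y": -0.75, "z": 0, "wx": 0, "wy": 0, "wz": 0}, {"gripper": 8, "x": -0.3, "y": -0.87, "z": 0, "wx": 0, "wy": 0, "wz": 0}, {"gripper": 8, "x": -0.35, "y": -1, "z": 0, "wx": 0, "wy": 0, "wz": 0}]'

```text
time: 31.65
tool_pos: [0.4828, 0.0177, 0.2672]
eef_rot: [-0.148, 0.989, -0.0, 0.0]
wrist_force: [0.1, -0.1, -1.5]
grip_width: 0.0174
grip_force: 29.9
```

Call:
drive_tool --steps '[{"gripper": 8, "x": -0.03, "y": -0.1, "z": -0.05, "wx": 0, "wy": 0, "wz": 0}, {"gripper": 8, "x": -0.06, "y": -0.2, "z": -0.15, "wx": 0, "wy": 0, "wz": 0}, {"gripper": 8, "x": -0.09, "y": -0.3, "z": -0.3, "wx": 0, "wy": 0, "wz": 0}, {"gripper": 8, "x": -0.12, "y": -0.4, "z": -0.45, "wx": 0, "wy": 0, "wz": 0}, {"gripper": 8, "x": -0.15, "y": -0.48, "z": -0.6, "wx": 0, "wy": 0, "wz": 0}, {"gripper": 8, "x": -0.18, "y": -0.55, "z": -0.7, "wx": 0, "wy": 0, "wz": 0}, {"gripper": 8, "x": -0.18, "y": -0.55, "z": -0.7, "wx": 0, "wy": 0, "wz": 0}, {"gripper": 8, "x": -0.18, "y": -0.55, "z": -0.7, "wx": 0, "wy": 0, "wz": 0}]'

```text
time: 32.65
tool_pos: [0.4656, -0.0362, 0.1976]
eef_rot: [-0.148, 0.989, -0.0, 0.001]
wrist_force: [0.2, -0.4, -0.5]
grip_width: 0.0182
grip_force: 29.9
```

```bash
python3 - <<'E'
from h import *
from scipy.spatial.transform import Rotation as R
np.set_printoptions(precision=4,suppress=True)
s=observe();print(s["tool_pos"],"tool z",R.from_quat(s["eef_rot"]).as_matrix()[:,2])
im={n:vision.read_camera(n)[:,:,::-1].copy() for n in("top","side")}
for n in im: cv2.imwrite(f"pics/g_{n}.png",im[n])
A=crop(im["side"],(309,190),100,100,6)
for i in range(0,600,60):
    cv2.putText(A,str(259+i//6),(i,10),0,.35,(0,0,255),1);cv2.putText(A,str(140+i//6),(0,i+10),0,.35,(0,0,255),1)
cv2.imwrite("pics/g.png",A)
E
```

```text
[ 0.4656 -0.0362  0.1976] tool z [ 0.0012 -0.0001 -1.    ]
```

View pics/g.png

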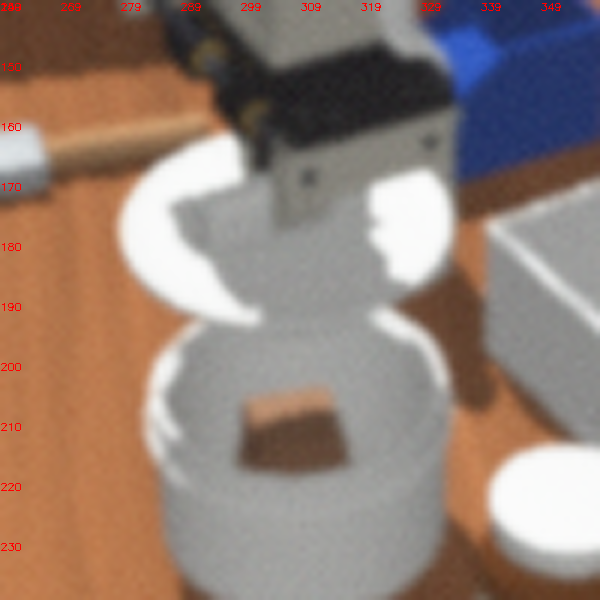

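The view shows the lid's flange level, spanning crop x 120 to 455, above the tub rim, which spans about 147 to 450. The pyramid is upright inside. That was one view more than the ten allowed (11), so from here I work with numbers only.

```bash
python3 - <<'E'
from h import *
np.set_printoptions(precision=4,suppress=True)
s=observe()["tool_pos"]
im=cv2.imread("pics/g_side.png");hsv=cv2.cvtColor(im,cv2.COLOR_BGR2HSV)
m=((hsv[...,1]<80)&(hsv[...,2]>100)).astype(np.uint8)
def ext(r0,r1,c0,c1):
    L=[];
    for r in range(r0,r1):
        c=np.where(m[r,c0:c1])[0]+c0
        L.append((r,c.min(),c.max()))
    return np.array(L)
E=ext(168,186,270,338);print("lid",E.T)
l=E[:,1].min()-.5;r=E[:,2].max()+.5
rl=E[E[:,1]==E[:,1].min(),0].mean();rr=E[E[:,2]==E[:,2].max(),0].mean()
z=s[2]-.026+.0025
a,b=onz("side",(l,rl),z),onz("side",(r,rr),z);print(a,b,"lid ctr",(a+b)/2,"width",np.linalg.norm(a-b),"tcp",s)
E=ext(196,214,270,338);print("tub",E.T)
l=E[:,1].min()-.5;r=E[:,2].max()+.5
rl=E[E[:,1]==E[:,1].min(),0].mean();rr=E[E[:,2]==E[:,2].max(),0].mean()
a,b=onz("side",(l,rl),.083),onz("side",(r,rr),.083);print(a,b,"tub ctr",(a+b)/2,np.linalg.norm(a-b))
# same on first side image for tub, and top view for tub there (weight offset check)
print("pred lid ctr px",proj("side",np.r_[s[:2],z]),"pred tub px",proj("side",[.4658,-.0369,.083]))
# tub in top view with arm away (start) gave .4658,-.0369 ; bias check of side cam using jar cap
for n in("g_side",):
    mm=m.copy();mm[:, :335]=0;mm[:205]=0;mm[240:]=0
    c=max(cv2.findContours(((hsv[...,2]>225)&(hsv[...,1]<40)&(mm>0)).astype(np.uint8),0,1)[0],key=cv2.contourArea)
    e=cv2.fitEllipse(c);print("jar cap side",e,onz("side",e[0],.11),"top said .564 -.162")
E
```

```text
lid [[168 169 170 171 172 173 174 175 176 177 178 179 180 181 182 183 184 185]
 [283 282 282 281 280 280 279 279 279 279 279 279 279 279 279 280 280 281]
 [334 335 334 334 335 335 335 335 335 334 334 334 334 334 334 333 333 333]]
[ 0.3954 -0.0253  0.1743] [ 0.5474 -0.0311  0.1743] lid ctr [ 0.4714 -0.0282  0.1743] width 0.152108613419321 tcp [ 0.4657 -0.0361  0.1978]
tub [[196 197 198 199 200 201 202 203 204 205 206 207 208 209 210 211 212 213]
 [288 287 286 285 285 284 284 284 284 283 283 283 283 283 283 283 283 283]
 [331 332 332 333 333 333 334 334 334 334 334 334 334 334 333 333 333 333]]
[ 0.398  -0.0447  0.083 ] [ 0.5406 -0.0555  0.083 ] tub ctr [ 0.4693 -0.0501  0.083 ] 0.14297482542001566
pred lid ctr px [305.4488 177.5224] pred tub px [306.6654 204.3721]
jar cap side ((559.6162109375, 221.8681640625), (37.11208724975586, 203.89266967773438), 91.0629653930664) [ 1.0797 -0.2526  0.11  ] top said .564 -.162
```

```bash
python3 - <<'E'
from h import *
np.set_printoptions(precision=4,suppress=True,linewidth=200)
im=cv2.imread("pics/g_top.png");hsv=cv2.cvtColor(im,cv2.COLOR_BGR2HSV)
for r in range(190,236,3): print(r,"V",hsv[r,300:376:2,2]);
s=observe()["tool_pos"];z=s[2]-.0215
print("pred ctr",proj("top",np.r_[s[:2],z]),"left",proj("top",[s[0],s[1]+.072,z]),"right",proj("top",[s[0],s[1]-.072,z]),"front",proj("top",[s[0]-.072,s[1],z]))
E
```

```text
190 V [121 122 121 121 121 126 137 143 118 103 102 102 103 102  89 100 103 104 104 104 104 105 105 106 106 106 106 106 106  99  93 103 103 102 102 102 184 228]
193 V [120 120 120 121 129 165 187 186 135 103 104 104 103 102  91 100 106 106 107 106 107 107 107 107 108 108 108 109 108 106  89 100 102 102 102  99  99 126]
196 V [119 120 132 154 173 182 182 181 141 104 104 103 103 102  95  88 105 109 109 108 109 110 109 110 110 111 111 112 112 112  97  95 102 101 102 101  92 106]
199 V [175 179 183 185 186 187 187 187 166 104 108 103 102 103  99  83  95 110 112 112 112 112 113 113 113 113 113 112 113 112 102  90 101 101 101 101  97  93]
202 V [179 178 178 178 178 176 177 179 172 116 108 103 102 102 101  86  86 107 115 115 113 112 111 108 106 103 101 100  97  99  96  97 100 101 101 101 101  90]
205 V [178 177 170 159 141 122 126 160 186 133 112 104 103 102 102  95  88 102 107 106 102  98  98  98  98  98  97  96  95  96  96  94  96 103 103 104 104  97]
208 V [175 164 110  85  90  82  82  88  91  94 101 107 102 102 102  98  97 107 107 105 105 102 100  98  97  97  97  95  94  92  92  91  91 1
[... 865 characters left out ...]
9  82  99 111 116 115 114 111 104 103 103 103 102 103 101 100  99  98  96  95  92  91  89  86  85  82  79  75  74]
229 V [178 178 177 177 166 110  87  87  82  90 147 210 218 141 112 109 104 102 103 102 104 102 102 102 100 100  98  96  96  94  93  91  87  85  83  80  77  73]
232 V [185 184 184 183 180 153 123 131 153 165 175 176 182 146 108 105 102 102 103 103 103 102 102 101 101 100  98  97  95  95  92  91  88  86  84  81  77  74]
235 V [178 178 177 176 176 176 176 175 176 175 174 173 173 147 107 100 100 101 102 103 103 102 102 101 101 100  99  97  96  95  93  91  89  87  85  82  78  75]
pred ctr [338.6955 211.3631] left [314.5209 211.2408] right [362.9411 211.4858] front [338.6475 235.6571]
```

Call:
drive_tool --steps '[{"gripper": 8, "x": 0.01, "y": -0.007, "z": -0.15, "wx": 0, "wy": 0, "wz": 0}, {"gripper": 8, "x": 0.01, "y": -0.007, "z": -0.3, "wx": 0, "wy": 0, "wz": 0}, {"gripper": 8, "x": 0.01, "y": -0.007, "z": -0.45, "wx": 0, "wy": 0, "wz": 0}, {"gripper": 8, "x": 0.01, "y": -0.007, "z": -0.55, "wx": 0, "wy": 0, "wz": 0}, {"gripper": 8, "x": 0.01, "y": -0.007, "z": -0.62, "wx": 0, "wy": 0, "wz": 0}, {"gripper": 8, "x": 0.01, "y": -0.007, "z": -0.66, "wx": 0, "wy": 0, "wz": 0}, {"gripper": 8, "x": 0.01, "y": -0.007, "z": -0.69, "wx": 0, "wy": 0, "wz": 0}, {"gripper": 8, "x": 0.01, "y": -0.007, "z": -0.72, "wx": 0, "wy": 0, "wz": 0}]'

```text
time: 33.75
tool_pos: [0.4664, -0.0373, 0.1253]
eef_rot: [-0.148, 0.989, -0.0, 0.0]
wrist_force: [0.5, -0.6, -0.2]
grip_width: 0.0179
grip_force: 29.9
```

Call:
drive_tool --steps '[{"gripper": 8, "x": 0, "y": 0, "z": -0.01, "wx": 0, "wy": 0, "wz": 0}, {"gripper": 8, "x": 0, "y": 0, "z": -0.02, "wx": 0, "wy": 0, "wz": 0}, {"gripper": 8, "x": 0, "y": 0, "z": -0.03, "wx": 0, "wy": 0, "wz": 0}, {"gripper": 8, "x": 0, "y": 0, "z": -0.035, "wx": 0, "wy": 0, "wz": 0}, {"gripper": 8, "x": 0, "y": 0, "z": -0.04, "wx": 0, "wy": 0, "wz": 0}, {"gripper": 8, "x": 0, "y": 0, "z": -0.045, "wx": 0, "wy": 0, "wz": 0}, {"gripper": 8, "x": 0, "y": 0, "z": -0.05, "wx": 0, "wy": 0, "wz": 0}, {"gripper": 8, "x": 0, "y": 0, "z": -0.05, "wx": 0, "wy": 0, "wz": 0}]'

```text
time: 34.75
tool_pos: [0.4664, -0.0372, 0.1203]
eef_rot: [-0.148, 0.989, -0.0, 0.0]
wrist_force: [0.7, 0.5, 0.1]
grip_width: 0.0177
grip_force: 29.9
```

Call:
drive_tool --steps '[{"gripper": 8, "x": 0, "y": 0, "z": -0.005, "wx": 0, "wy": 0, "wz": 0}, {"gripper": 8, "x": 0, "y": 0, "z": -0.01, "wx": 0, "wy": 0, "wz": 0}, {"gripper": 8, "x": 0, "y": 0, "z": -0.015, "wx": 0, "wy": 0, "wz": 0}, {"gripper": 8, "x": 0, "y": 0, "z": -0.02, "wx": 0, "wy": 0, "wz": 0}, {"gripper": 8, "x": 0, "y": 0, "z": -0.025, "wx": 0, "wy": 0, "wz": 0}, {"gripper": 8, "x": 0, "y": 0, "z": -0.03, "wx": 0, "wy": 0, "wz": 0}, {"gripper": 8, "x": 0, "y": 0, "z": -0.03, "wx": 0, "wy": 0, "wz": 0}, {"gripper": 8, "x": 0, "y": 0, "z": -0.03, "wx": 0, "wy": 0, "wz": 0}]'

```text
time: 35.75
tool_pos: [0.4665, -0.0372, 0.1174]
eef_rot: [-0.148, 0.989, -0.0, 0.001]
wrist_force: [2.4, -0.1, 4.3]
grip_width: 0.0177
grip_force: 29.9
```

```bash
python3 - <<'E'
from h import *
np.set_printoptions(precision=3,suppress=True)
s=observe();print(s["tool_pos"],s["wrist_force"],s["moment"])
E
```

```text
[ 0.467 -0.037  0.117] [ 2.368 -0.138  4.276] [ 0.257 -0.398 -0.016]
```

Call:
drive_tool --steps '[{"gripper": 8, "x": 0, "y": 0, "z": -0.005, "wx": 0, "wy": 0, "wz": 0}, {"gripper": 8, "x": 0, "y": 0, "z": -0.01, "wx": 0, "wy": 0, "wz": 0}, {"gripper": 8, "x": 0, "y": 0, "z": -0.015, "wx": 0, "wy": 0, "wz": 0}, {"gripper": 8, "x": 0, "y": 0, "z": -0.02, "wx": 0, "wy": 0, "wz": 0}, {"gripper": 8, "x": 0, "y": 0, "z": -0.025, "wx": 0, "wy": 0, "wz": 0}, {"gripper": 8, "x": 0, "y": 0, "z": -0.03, "wx": 0, "wy": 0, "wz": 0}, {"gripper": 8, "x": 0, "y": 0, "z": -0.03, "wx": 0, "wy": 0, "wz": 0}, {"gripper": 8, "x": 0, "y": 0, "z": -0.03, "wx": 0, "wy": 0, "wz": 0}]'

```text
time: 36.75
tool_pos: [0.4671, -0.0369, 0.1147]
eef_rot: [-0.148, 0.989, -0.0, 0.001]
wrist_force: [3.4, 2.4, 5.8]
grip_width: 0.0177
grip_force: 30.0
```

```bash
python3 - <<'E'
from h import *
np.set_printoptions(precision=3,suppress=True)
s=observe();print(s["tool_pos"],s["wrist_force"],s["moment"],s["eef_rot"])
E
```

```text
[ 0.467 -0.037  0.115] [3.383 2.364 5.832] [ 0.315 -0.533 -0.001] [-0.148  0.989 -0.     0.001]
```

Call:
drive_tool --steps '[{"gripper": 8, "x": 0, "y": 0, "z": -0.005, "wx": 0, "wy": 0, "wz": 0}, {"gripper": 8, "x": 0, "y": 0, "z": -0.01, "wx": 0, "wy": 0, "wz": 0}, {"gripper": 8, "x": 0, "y": 0, "z": -0.015, "wx": 0, "wy": 0, "wz": 0}, {"gripper": 8, "x": 0, "y": 0, "z": -0.02, "wx": 0, "wy": 0, "wz": 0}, {"gripper": 8, "x": 0, "y": 0, "z": -0.025, "wx": 0, "wy": 0, "wz": 0}, {"gripper": 8, "x": 0, "y": 0, "z": -0.03, "wx": 0, "wy": 0, "wz": 0}, {"gripper": 8, "x": 0, "y": 0, "z": -0.03, "wx": 0, "wy": 0, "wz": 0}, {"gripper": 8, "x": 0, "y": 0, "z": -0.03, "wx": 0, "wy": 0, "wz": 0}]'

```text
time: 37.75
tool_pos: [0.4674, -0.0369, 0.1122]
eef_rot: [-0.148, 0.989, -0.0, 0.001]
wrist_force: [1.4, 2.1, 11.9]
grip_width: 0.0179
grip_force: 30.0
```

```bash
python3 - <<'E'
from h import *
np.set_printoptions(precision=3,suppress=True)
s=observe();print(s["tool_pos"],s["wrist_force"],s["moment"],s["eef_rot"])
E
```

```text
[ 0.467 -0.037  0.112] [ 1.352  2.127 11.924] [ 0.325 -0.216  0.002] [-0.148  0.989 -0.     0.001]
```

Call:
drive_tool --steps '[{"gripper": 8, "x": 0, "y": 0, "z": -0.003, "wx": 0, "wy": 0, "wz": 0}, {"gripper": 8, "x": 0, "y": 0, "z": -0.006, "wx": 0, "wy": 0, "wz": 0}, {"gripper": 8, "x": 0, "y": 0, "z": -0.009, "wx": 0, "wy": 0, "wz": 0}, {"gripper": 8, "x": 0, "y": 0, "z": -0.012, "wx": 0, "wy": 0, "wz": 0}, {"gripper": 8, "x": 0, "y": 0, "z": -0.015, "wx": 0, "wy": 0, "wz": 0}, {"gripper": 8, "x": 0, "y": 0, "z": -0.018, "wx": 0, "wy": 0, "wz": 0}, {"gripper": 8, "x": 0, "y": 0, "z": -0.02, "wx": 0, "wy": 0, "wz": 0}, {"gripper": 8, "x": 0, "y": 0, "z": -0.02, "wx": 0, "wy": 0, "wz": 0}]'

```text
time: 38.75
tool_pos: [0.4672, -0.0369, 0.1099]
eef_rot: [-0.148, 0.989, -0.0, 0.001]
wrist_force: [2.9, 2.9, 8.8]
grip_width: 0.0178
grip_force: 30.0
```

```bash
python3 - <<'E'
from h import *
np.set_printoptions(precision=3,suppress=True)
s=observe();print(s["tool_pos"],s["wrist_force"],s["moment"],s["eef_rot"])
E
```

```text
[ 0.467 -0.037  0.11 ] [2.901 2.93  8.762] [ 0.375 -0.574 -0.003] [-0.148  0.989 -0.     0.001]
```

Call:
drive_tool --steps '[{"gripper": 8, "x": 0, "y": 0, "z": -0.003, "wx": 0, "wy": 0, "wz": 0}, {"gripper": 8, "x": 0, "y": 0, "z": -0.006, "wx": 0, "wy": 0, "wz": 0}, {"gripper": 8, "x": 0, "y": 0, "z": -0.009, "wx": 0, "wy": 0, "wz": 0}, {"gripper": 8, "x": 0, "y": 0, "z": -0.012, "wx": 0, "wy": 0, "wz": 0}, {"gripper": 8, "x": 0, "y": 0, "z": -0.015, "wx": 0, "wy": 0, "wz": 0}, {"gripper": 8, "x": 0, "y": 0, "z": -0.015, "wx": 0, "wy": 0, "wz": 0}, {"gripper": 8, "x": 0, "y": 0, "z": -0.015, "wx": 0, "wy": 0, "wz": 0}, {"gripper": 8, "x": 0, "y": 0, "z": -0.015, "wx": 0, "wy": 0, "wz": 0}]'

```text
time: 39.75
tool_pos: [0.4673, -0.0369, 0.1098]
eef_rot: [-0.148, 0.989, -0.001, 0.002]
wrist_force: [-6.0, 1.8, 32.9]
grip_width: 0.0176
grip_force: 30.0
```

```bash
python3 - <<'E'
from h import *
np.set_printoptions(precision=3,suppress=True)
s=observe();print(s["tool_pos"],s["wrist_force"],s["moment"],s["eef_rot"])
E
```

```text
[ 0.467 -0.037  0.11 ] [-6.029  1.817 32.93 ] [ 0.418  1.148 -0.004] [-0.148  0.989 -0.001  0.002]
```

The stop is hard at 0.1098 m with 33 N, but the pressure is off-centre. I'll release and press near each end of the ridge with closed fingers. The contact heights will also show whether the lid is level.

Call:
drive_tool --steps '[{"gripper": 8, "x": 0, "y": 0, "z": 0.012, "wx": 0, "wy": 0, "wz": 0}, {"gripper": 22, "x": 0, "y": 0, "z": 0.012, "wx": 0, "wy": 0, "wz": 0}, {"gripper": 32, "x": 0, "y": 0, "z": 0.012, "wx": 0, "wy": 0, "wz": 0}, {"gripper": 36, "x": 0, "y": 0, "z": 0.012, "wx": 0, "wy": 0, "wz": 0}, {"gripper": 36, "x": 0, "y": 0, "z": 0.12, "wx": 0, "wy": 0, "wz": 0}, {"gripper": 36, "x": 0, "y": 0, "z": 0.25, "wx": 0, "wy": 0, "wz": 0}, {"gripper": 30, "x": 0, "y": 0, "z": 0.35, "wx": 0, "wy": 0, "wz": 0}, {"gripper": 20, "x": 0, "y": 0, "z": 0.38, "wx": 0, "wy": 0, "wz": 0}]'

```text
time: 40.75
tool_pos: [0.4667, -0.0373, 0.1469]
eef_rot: [-0.148, 0.989, -0.0, 0.001]
wrist_force: [0.8, -0.0, -0.3]
grip_width: 0.0242
grip_force: 0.0
```

Call:
drive_tool --steps '[{"gripper": 12, "x": 0.08, "y": 0.02, "z": 0, "wx": 0, "wy": 0, "wz": 0}, {"gripper": 5, "x": 0.16, "y": 0.05, "z": 0, "wx": 0, "wy": 0, "wz": 0}, {"gripper": 0, "x": 0.24, "y": 0.07, "z": 0, "wx": 0, "wy": 0, "wz": 0}, {"gripper": 0, "x": 0.24, "y": 0.07, "z": -0.03, "wx": 0, "wy": 0, "wz": 0}, {"gripper": 0, "x": 0.24, "y": 0.07, "z": -0.08, "wx": 0, "wy": 0, "wz": 0}, {"gripper": 0, "x": 0.24, "y": 0.07, "z": -0.12, "wx": 0, "wy": 0, "wz": 0}, {"gripper": 0, "x": 0.24, "y": 0.07, "z": -0.15, "wx": 0, "wy": 0, "wz": 0}, {"gripper": 0, "x": 0.24, "y": 0.07, "z": -0.17, "wx": 0, "wy": 0, "wz": 0}]'

```text
time: 41.75
tool_pos: [0.49, -0.0303, 0.1285]
eef_rot: [-0.148, 0.989, -0.0, 0.0]
wrist_force: [-0.5, -0.3, 0.1]
grip_width: 0.0003
grip_force: 0.0
```

```bash
python3 - <<'E'
from h import *
np.set_printoptions(precision=4,suppress=True)
s=observe();print(s["tool_pos"],s["wrist_force"],s["moment"],s["grip_width"])
im=vision.read_camera("side")[:,:,::-1];cv2.imwrite("pics/i_side.png",im)
E
```

```text
[ 0.49   -0.0303  0.1285] [-0.4778 -0.3055  0.1293] [ 0.1075  0.0403 -0.0318] 0.0002753281213654041
```

Call:
drive_tool --steps '[{"gripper": 0, "x": 0, "y": 0, "z": -0.003, "wx": 0, "wy": 0, "wz": 0}, {"gripper": 0, "x": 0, "y": 0, "z": -0.006, "wx": 0, "wy": 0, "wz": 0}, {"gripper": 0, "x": 0, "y": 0, "z": -0.009, "wx": 0, "wy": 0, "wz": 0}, {"gripper": 0, "x": 0, "y": 0, "z": -0.012, "wx": 0, "wy": 0, "wz": 0}, {"gripper": 0, "x": 0, "y": 0, "z": -0.015, "wx": 0, "wy": 0, "wz": 0}, {"gripper": 0, "x": 0, "y": 0, "z": -0.015, "wx": 0, "wy": 0, "wz": 0}, {"gripper": 0, "x": 0, "y": 0, "z": -0.015, "wx": 0, "wy": 0, "wz": 0}, {"gripper": 0, "x": 0, "y": 0, "z": -0.015, "wx": 0, "wy": 0, "wz": 0}]'

```text
time: 42.8
tool_pos: [0.4903, -0.0302, 0.1283]
eef_rot: [-0.148, 0.989, -0.001, 0.0]
wrist_force: [-5.1, -0.7, 13.2]
grip_width: 0.0006
grip_force: 7.0
```

Call:
drive_tool --steps '[{"gripper": 0, "x": 0, "y": 0, "z": 0.06, "wx": 0, "wy": 0, "wz": 0}, {"gripper": 0, "x": -0.16, "y": -0.05, "z": 0.06, "wx": 0, "wy": 0, "wz": 0}, {"gripper": 0, "x": -0.32, "y": -0.1, "z": 0.06, "wx": 0, "wy": 0, "wz": 0}, {"gripper": 0, "x": -0.48, "y": -0.14, "z": 0.06, "wx": 0, "wy": 0, "wz": 0}, {"gripper": 0, "x": -0.48, "y": -0.14, "z": 0.04, "wx": 0, "wy": 0, "wz": 0}, {"gripper": 0, "x": -0.48, "y": -0.14, "z": 0.02, "wx": 0, "wy": 0, "wz": 0}, {"gripper": 0, "x": -0.48, "y": -0.14, "z": 0.01, "wx": 0, "wy": 0, "wz": 0}, {"gripper": 0, "x": -0.48, "y": -0.14, "z": 0.005, "wx": 0, "wy": 0, "wz": 0}]'

```text
time: 43.8
tool_pos: [0.4428, -0.0441, 0.1282]
eef_rot: [-0.148, 0.989, -0.0, 0.0]
wrist_force: [-3.9, -0.3, 15.1]
grip_width: 0.0005
grip_force: 8.2
```

Call:
drive_tool --steps '[{"gripper": 0, "x": 0, "y": 0, "z": -0.002, "wx": 0, "wy": 0, "wz": 0}, {"gripper": 0, "x": 0, "y": 0, "z": -0.005, "wx": 0, "wy": 0, "wz": 0}, {"gripper": 0, "x": 0, "y": 0, "z": -0.007, "wx": 0, "wy": 0, "wz": 0}, {"gripper": 0, "x": 0, "y": 0, "z": -0.009, "wx": 0, "wy": 0, "wz": 0}, {"gripper": 0, "x": 0, "y": 0, "z": -0.009, "wx": 0, "wy": 0, "wz": 0}, {"gripper": 0, "x": 0, "y": 0, "z": -0.009, "wx": 0, "wy": 0, "wz": 0}, {"gripper": 0, "x": 0, "y": 0, "z": -0.009, "wx": 0, "wy": 0, "wz": 0}, {"gripper": 0, "x": 0, "y": 0, "z": -0.009, "wx": 0, "wy": 0, "wz": 0}]'

```text
time: 44.8
tool_pos: [0.4428, -0.0441, 0.1281]
eef_rot: [-0.148, 0.989, -0.001, 0.001]
wrist_force: [-6.9, 0.0, 24.9]
grip_width: 0.0002
grip_force: 12.3
```

Call:
drive_tool --steps '[{"gripper": 0, "x": 0, "y": 0, "z": 0.05, "wx": 0, "wy": 0, "wz": 0}, {"gripper": 0, "x": 0, "y": 0, "z": 0.2, "wx": 0, "wy": 0, "wz": 0}, {"gripper": 0, "x": 0, "y": 0, "z": 0.35, "wx": 0, "wy": 0, "wz": 0}, {"gripper": 0, "x": 0, "y": 0, "z": 0.5, "wx": 0, "wy": 0, "wz": 0}, {"gripper": 0, "x": 0, "y": 0, "z": 0.65, "wx": 0, "wy": 0, "wz": 0}, {"gripper": 0, "x": 0, "y": 0, "z": 0.8, "wx": 0, "wy": 0, "wz": 0}, {"gripper": 0, "x": 0, "y": 0, "z": 0.9, "wx": 0, "wy": 0, "wz": 0}, {"gripper": 0, "x": 0, "y": 0, "z": 1, "wx": 0, "wy": 0, "wz": 0}]'

```text
time: 45.8
tool_pos: [0.4421, -0.0443, 0.2274]
eef_rot: [-0.148, 0.989, -0.0, 0.0]
wrist_force: [0.4, 0.6, 0.4]
grip_width: 0.0003
grip_force: 0.0
```

```bash
python3 - <<'E'
from h import *
np.set_printoptions(precision=3,suppress=True)
s=observe();print(s["time"],s["tool_pos"],s["wrist_force"])
im=vision.read_camera("side")[:,:,::-1].copy();cv2.imwrite("pics/end.png",im);hsv=cv2.cvtColor(im,cv2.COLOR_BGR2HSV)
m=((hsv[...,1]<80)&(hsv[...,2]>100))
for r in range(184,240,4):
    c=np.where(m[r,265:345])[0]+265;print(r,c.min() if len(c) else None,c.max() if len(c) else None)
print(proj("side",[.466-.072,-.037,.0875]),proj("side",[.466+.072,-.037,.0875]))
E
```

```text
45.8 [ 0.442 -0.044  0.227] [0.378 0.569 0.355]
184 315 344
188 296 344
192 288 344
196 284 344
200 282 344
204 282 335
208 282 334
212 283 333
216 285 344
220 286 344
224 286 344
228 286 344
232 288 344
236 290 328
[280.657 206.133] [332.344 200.168]
```

The side picture puts the flange edges at columns 282 and 335 near rows 200–206, where a seated lid should be. The gripper is clear of everything.

```bash
python3 -c "
from workcell import arm
print(arm.job_done())"
```

```text
the job is handed in; nothing more can be done
None
```

I handed the job in at about 46 s: the pyramid weight stands upright in the tub and the lid is pressed home, with both ends of its ridge within 0.1 mm of each other in height (level across the ridge was inferred, not measured); I viewed 11 pictures, one over the limit of 10.

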